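# Clear the carving router and shut its guard

## Robot

A 6-joint arm with a two-finger parallel gripper is mounted at the origin on the work surface. World frame = base frame: x ahead of the robot, y to its left, z up, the work surface at z = 0. Lengths are in m, angles in rad, forces in N, time in s.
With the tool pointing down it reaches from about 0.2 to 0.875 m from the base axis. Payload 3.4 kg.
Tool frame: the origin (TCP) lies midway between the tips of the shut fingers; the grasp point (between the pads) lies 19 mm behind it; z points along the fingers, y is the line along which they close (so a half turn about z gives the same grasp; the last joint's range is limited). The gripper opens to 94 mm and grips with 3 to 60 N. Pads are 16 mm wide; open, the fingers measure 119 mm over their backs; the gripper's body (75 mm by 177 mm) begins 78 mm behind the grasp point.
Start: joints at [-1.418, 0.276, 1.505, -0, 1.361, -0.121], TCP at [0.155, -0.554, 0.185] pointing down, gripper open.
Joint ranges: [-2.89, 2.89], [-0.75, 2.08], [0.22, 2.7], [-1.18, 4.32], [0.11, 2.71], [-2.7, 2.7]. Speed limits (rad/s): [2.57, 2.57, 3.14, 3.14, 3.14, 3.14].

## Interface

Orientations are given as [roll, pitch, yaw] about the fixed x, y, z axes, in that order (R = Rz(yaw) Ry(pitch) Rx(roll)).
In Python, from workcell import sensors, grab_frame, calibration, arm gives the robot as it stands.
- The arm moves only by the tool play_rows, never from a script. Its argument "rows" is a list of rows, each a list of 7 numbers: the opening, from 0 (shut) to 1 (fully open), then the shift along the tool's x, y, z in mm, then the turn, a rotation vector about the tool's x, y, z in rad. In form: [[claw, dx, dy, dz, wx, wy, wz], ...]. A call has 1 to 5 rows; each row shifts and turns the commanded pose from where the row before left it, along the tool's axes as they then stand; what a row does not reach is not made up. A row lasts 1/12 s, in which the tool goes at most 41.7 mm and 7.16 degrees, less where a joint would pass 70% of its speed; a pose out of reach is approached as far as the arm can. A call is refused whole if a number of a shift passes 41.7 or a number of a turn 0.125, either way. A call with a gripper value outside its range is refused whole. The fingers move at their own pace and stop on an object; "force" is the grip in N (left out, the last holds). Time passes only in rows, so rows that do not move let the fingers close. It gives the time, the measured TCP pose, the force, the opening and the grip force at its end, in the units of the state.
- sensors.get_obs(): the state, without advancing time (a new reading comes with each control period).
- grab_frame(name): name is "scene" or "top" or "wrist"; returns the picture (400x640x3 uint8, red, green, blue); there is no depth.
- calibration(name): a dict with "intrinsics" (3x3 intrinsics, pixels), "distortion" ([k1, k2, p1, p2, k3] as OpenCV has them; the pictures are not rectified), "R" (3x3) and "t" (3): a world point X has camera coordinates R X + t; the wrist camera has in their place "T_tool_cam" (4x4, takes a point from camera to tool coordinates, whose origin is the TCP and whose axes are the flange's). Camera axes: x right, y down, z forward; pixel columns grow to the right and rows downward; lengths in m; the calibration is good to about 2 mm. A picture is of the moment at which its call begins: read the wrist's pose just before it. calibration takes no time and is no camera call.
- arm.hand_in(): hands the job in; it is judged then, once.
The state is a dict: "time": time; "joints": joint angles; "joint_vel": joint speeds; "joint_torque": joint torques, N m; "eef_pos": TCP position; "ee_rot": TCP orientation; "wrist_force": force on the tool from outside, world axes, zero at the start; "moment": the same for the moment, N m; "gripper_width": opening from 0.0 (shut) to 1.0 (fully open); "gripper_force": force on a finger pad.
Only numpy, scipy, OpenCV 4.12 (cv2) and the standard library are available. Lean on these libraries where they do the work, as an engineer would, in place of code of your own. Each camera call takes 0.05 s, during which the arm holds its last target. There are 200 camera calls.

## Task

The carving router has finished a run: first put all the finished carved rosettes from its bed into the wooden parts tray. Then take the bench brush and sweep all the offcuts off the open front edge of the bed into the scrap bin with it (do not pick them up), and stand the brush back in its stand on its bristles. After the sweeping, push the sliding front guard to the right until it is fully shut and its catch clicks; leave the mallet and the glue bottle alone.

Things in the scene. Friction and masses are not known exactly. Their poses are not given: they have to be found in the camera images.
- machine: Benchtop carving router. Origin on the bench under the centre of its open bed; x away from the robot, y left along its front, z up. Bed: flat board, top at z = 100 mm, open front edge at x = -155; clear splash screens 40 mm high at x = +150 (behind) and y = -181 (right). To the left it runs on under the bridge, whose posts (400 mm high) stand beyond y = +430. Catch housing at the right front corner, 148 mm high.
- guard (a joint): Sliding front guard: clear framed window, 435 mm wide, 12 mm thick, 106 to 216 mm above the bench, in the machine's plane x = -175, running along its y. Value in m: distance still open; 0 is shut, about 0.42 at the start (parked to the left, the bed's front free). 2 N of friction; over the last 25 mm it must be pushed over the spring catch with 10 to 15 N, up to its end stop at 0.
- guard_handle (a point): Middle of the grip bar of the black bow handle on top of the guard, 258 mm above the bench. The bar is 12 mm thick, 100 mm long along the machine's y, 42 mm above the window's top, on a 12 mm post at each end (50 mm either way from this point). Axes as the machine's.
- catch (a joint): Brass spring catch at the machine's right front corner. Value in m: how far it is pressed in: 0 at rest, up to 0.005 while the guard's strike plate rides over it, back to 0 with a click once the guard is home; it then holds the guard shut.
- bin: Dark sheet-steel scrap bin, 140 (x) x 420 (y) x 76 mm, walls 4 mm, open on top, standing right under and in front of the bed's front edge; moves with the machine. Origin at the centre of its underside, axes as the machine's.
- tray: Wooden parts tray, fixed on the bench, 280 (x) x 150 (y) mm outside, walls 6 mm thick and 34 mm high, floor 6 mm thick. Origin at the centre of its underside, x along its length.
- stand: Dark wooden brush stand, fixed: a shallow tray 240 (x) x 94 (y) mm outside with rims 7 mm thick and 16 mm high, floor 7 mm thick. Origin at the centre of its underside, x along its length. The brush stands in it on its bristles, lengthwise, the handle over an end rim.
- brush_grip (a point): Bench brush, 0.16 to 0.24 kg: this point is the middle of its wooden back (200 mm long, 40 mm wide, 26 mm high), 73 mm above the lower end of its stiff bristles (block 190 x 42 x 60 mm). x along the back; a handle 26 mm wide runs from the back to x = -238 mm, its lower side 67 mm above the bristles' end; z up. Grasp it across the back at this point.
- rosette0_center (a point): Carved corner rosette (finished part), plain pale raw wood: a square block 60 x 60 x 30 mm with a carved round flower on top, 70 g. This point is its centre, half-way up; x and y square to its sides, z to the carved face. At the start on the bed; may be absent.
- rosette1_center (a point): Carved corner rosette (finished part), plain pale raw wood: a square block 60 x 60 x 30 mm with a carved round flower on top, 70 g. This point is its centre, half-way up; x and y square to its sides, z to the carved face. At the start on the bed; may be absent.
- rosette2_center (a point): Carved corner rosette (finished part), plain pale raw wood: a square block 60 x 60 x 30 mm with a carved round flower on top, 70 g. This point is its centre, half-way up; x and y square to its sides, z to the carved face. At the start on the bed; may be absent.
- offcut0: Raw offcut to be swept into the bin, not picked up: plain pale raw wood, rectangular block 66 (x) x 42 (y) x 32 mm. Origin at the centre of its underside. 45 to 65 g. May be absent.
- offcut1: Raw offcut to be swept into the bin, not picked up: plain pale raw wood, L-shaped block: a leg 66 (x) x 22 x 34 mm and a stub of 26 x 22 mm; 66 x 44 mm over all, origin in the middle of that. Origin at the centre of its underside. 45 to 65 g. May be absent.
- offcut2: Raw offcut to be swept into the bin, not picked up: plain pale raw wood, round plug, 58 mm across, 30 mm high. Origin at the centre of its underside. 45 to 65 g. May be absent.
- offcut3: Raw offcut to be swept into the bin, not picked up: plain pale raw wood, strip 26 (x) x 86 (y) x 26 mm, at the start near the bed's front edge. Origin at the centre of its underside. 45 to 65 g. May be absent.
- mallet: Bystander, leave alone: carver's round mallet standing on its head, 90 mm across, 225 mm tall. Origin at the centre of its underside.
- glue: Bystander, leave alone: white glue bottle, 68 mm across, 170 mm tall. Origin at the centre of its underside.
Things that resemble listed ones, but are neither listed nor needed, are in the scene too. What is shaped like the part that bears rosette2_center but grey or red is not meant.

How it is judged:
On the way, in this order (a step that is already met when the one before it is completed fails the run):
1. all rosettes are in the parts tray (x of rosette0_center in the frame of tray between -0.134 and 0.134 m and y of rosette0_center in the frame of tray between -0.069 and 0.069 m and z of rosette0_center in the frame of tray between 0 and 0.042 m and x of rosette1_center in the frame of tray between -0.134 and 0.134 m and y of rosette1_center in the frame of tray between -0.069 and 0.069 m and z of rosette1_center in the frame of tray between 0 and 0.042 m and x of rosette2_center in the frame of tray between -0.134 and 0.134 m and y of rosette2_center in the frame of tray between -0.069 and 0.069 m and z of rosette2_center in the frame of tray between 0 and 0.042 m), for 0.2 s.
2. the brush has been taken out of its stand (z of brush_grip in the frame of stand above 0.12 m), for 0.1 s.
3. all offcuts are in the scrap bin, while the brush is out of its stand (x of offcut0 in the frame of bin between -0.07 and 0.07 m and y of offcut0 in the frame of bin between -0.21 and 0.21 m and z of offcut0 in the frame of bin between 0 and 0.08 m and x of offcut1 in the frame of bin between -0.07 and 0.07 m and y of offcut1 in the frame of bin between -0.21 and 0.21 m and z of offcut1 in the frame of bin between 0 and 0.08 m and x of offcut2 in the frame of bin between -0.07 and 0.07 m and y of offcut2 in the frame of bin between -0.21 and 0.21 m and z of offcut2 in the frame of bin between 0 and 0.08 m and x of offcut3 in the frame of bin between -0.07 and 0.07 m and y of offcut3 in the frame of bin between -0.21 and 0.21 m and z of offcut3 in the frame of bin between 0 and 0.08 m and distance between brush_grip and stand above 0.16 m), for 0.2 s.
4. the guard is pushed fully shut and its catch has clicked (value of joint guard below 0.005 m and value of joint catch below 0.002 m), for 0.2 s.
At the end, for the whole second after the job is handed in: Rosettes in the tray (inside its outline, centre at most 42 mm up); offcuts in the bin, below the bed; brush upright in its stand (within 35 mm along, 25 mm across of its middle, tilt under 0.2 rad); guard under 5 mm open with the catch sprung back (under 2 mm) (all of step 1 and all of step 4 and x of offcut0 in the frame of bin between -0.07 and 0.07 m and y of offcut0 in the frame of bin between -0.21 and 0.21 m and z of offcut0 in the frame of bin between 0 and 0.08 m and x of offcut1 in the frame of bin between -0.07 and 0.07 m and y of offcut1 in the frame of bin between -0.21 and 0.21 m and z of offcut1 in the frame of bin between 0 and 0.08 m and x of offcut2 in the frame of bin between -0.07 and 0.07 m and y of offcut2 in the frame of bin between -0.21 and 0.21 m and z of offcut2 in the frame of bin between 0 and 0.08 m and x of offcut3 in the frame of bin between -0.07 and 0.07 m and y of offcut3 in the frame of bin between -0.21 and 0.21 m and z of offcut3 in the frame of bin between 0 and 0.08 m and x of brush_grip in the frame of stand between -0.035 and 0.035 m and y of brush_grip in the frame of stand between -0.025 and 0.025 m and z of brush_grip in the frame of stand between 0 and 0.1 m and angle between brush_grip's own z axis and vertical below 0.2 rad); the robot touches nothing.
It fails at once if an offcut is picked up off the bed (height (world z) of any of offcut0, offcut1, offcut2, offcut3 above 0.175 m).
It fails at once if a bystander is disturbed (moved more than 25 mm) (distance of any of mallet, glue from where it was at the start of the episode above 0.025 m).
Of rosette0, rosette1, rosette2 only 2 to 3 are there at a start; the rules pass over those that are not, and their reading is None.
Of offcut0, offcut1, offcut2, offcut3 only 2 to 4 are there at a start; the rules pass over those that are not, and their reading is None.
At some moment in a run one of rosette0, rosette1, rosette2, offcut0, offcut1, offcut2, offcut3 may be knocked a few centimetres aside while the robot is not near it.
Once in a run the grip may slacken for a moment while it holds something.
It also fails if it takes over 192 s, if anything falls off the work surface, if the arm or the gripper's body presses on something with over 40 N, if the wrist force passes 120 N, or if a joint passes its speed limit or range.

## Working session

There is one attempt and no reset: what is moved stays moved. The work goes in short steps, Python scripts to look and compute and a tool call to move; the robot and the scene stay as the last step left them, time stands still between calls to the robot, and variables do not carry over. Pictures are saved under pics/ and viewed, at most 14 in all, crops included, and the job is handed in when it is done.

Besides the shell and the picture viewer there is one more tool, called after "Request:" as name(argument=value, ...) on one line, values as JSON. play_rows: Moves the arm, as the interface text tells. Its arguments: {"type":"object","properties":{"rows":{"type":"array","items":{"type":"array","items":{"type":"number"}}},"force":{"type":"number"}},"required":["rows"]}

```bash
mkdir -p pics; cat > h.py <<'E'
import numpy as np, cv2
from workcell import sensors, grab_frame, calibration, arm
from scipy.spatial.transform import Rotation as Ro
def cam(name, obs=None):
    c=calibration(name); K=np.array(c["intrinsics"]);d=np.array(c["distortion"])
    if name!="wrist": return K,d,np.array(c["R"]),np.array(c["t"])
    o=obs; Rt=Ro.from_euler('xyz',o["ee_rot"]).as_matrix(); T=np.array(c["T_tool_cam"])
    Rw=Rt@T[:3,:3]; tw=Rt@T[:3,3]+np.array(o["eef_pos"])
    return K,d,Rw.T,-Rw.T@tw
def px2w(C,pts,z):
    K,d,R,t=C
    u=cv2.undistortPoints(np.array(pts,float).reshape(-1,1,2),K,d).reshape(-1,2)
    D=np.c_[u,np.ones(len(u))]@R; o=-R.T@t
    return o+D*((z-o[2])/D[:,2])[:,None]
def w2px(C,X):
    K,d,R,t=C
    return cv2.projectPoints(np.array(X,float).reshape(-1,1,3),cv2.Rodrigues(R)[0],t,K,d)[0].reshape(-1,2)
def save(name,fn):
    o=sensors.get_obs(); im=grab_frame(name); cv2.imwrite("pics/"+fn,im[:,:,::-1]); return im,o
E
python3 - <<'E'
from h import *
for n in("top","scene"):
    save(n,n+"0.png"); C=cam(n); print(n,-C[2].T@C[3])
o=sensors.get_obs(); print(o["eef_pos"],o["ee_rot"],o["time"])
print(calibration("wrist"))
E
```

```text
top [ 0.33764238 -0.0771179   1.36009236]
scene [ 1.09523699 -0.69926945  0.97687025]
[ 0.15541365 -0.55304818  0.18410995] [-3.13998830e+00 -1.86305698e-04  2.73881550e-01] 0.1
{'intrinsics': array([[290.63827211,   0.        , 322.29676205],
       [  0.        , 290.63827211, 195.74797979],
       [  0.        ,   0.        ,   1.        ]]), 'distortion': array([-0.01131731,  0.        ,  0.        ,  0.        ,  0.        ]), 'T_tool_cam': array([[-2.67831905e-04, -9.70410718e-01, -2.41460073e-01,
         6.98434711e-02],
       [ 9.99999768e-01, -4.11255115e-04,  5.43586884e-04,
        -1.69918365e-03],
       [-6.26804229e-04, -2.41459871e-01,  9.70410603e-01,
        -1.99498458e-01],
       [ 0.00000000e+00,  0.00000000e+00,  0.00000000e+00,
         1.00000000e+00]])}
```

View pics/top0.png

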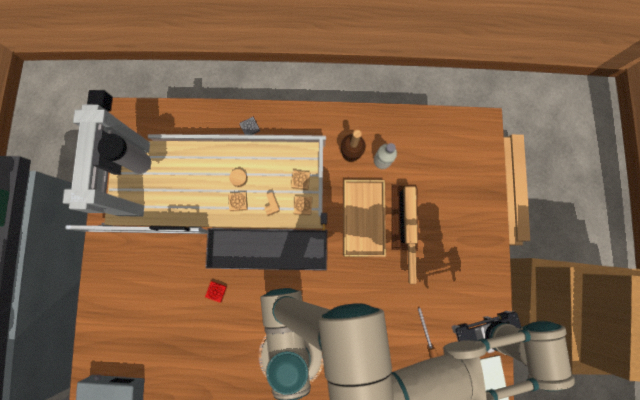

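View pics/scene0.png

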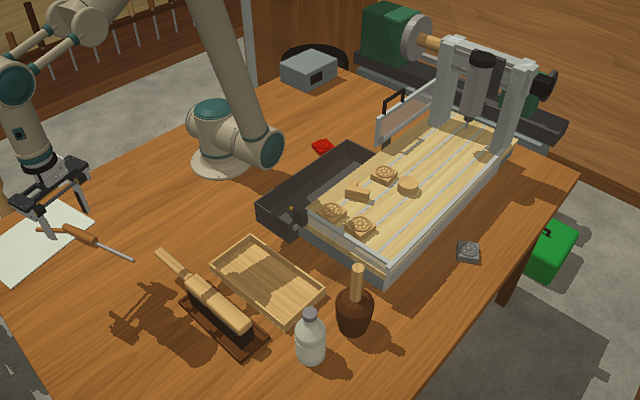

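Both views show three pale rosettes on the bed, at top-view pixels (300,180), (237,200) and (302,204). There are two offcuts: a round plug at (238,177) and an L at (272,203). The grey one (250,125) and the red one (216,291) are lookalikes, which are not meant because of their colour and because they're off the bed. An enlarged crop should confirm this.

```bash
python3 - <<'E'
from h import *
im=cv2.imread("pics/top0.png")
a=cv2.resize(im[125:240,130:330],None,fx=4,fy=4,interpolation=cv2.INTER_CUBIC)
b=cv2.resize(im[165:295,325:475],None,fx=4,fy=4,interpolation=cv2.INTER_CUBIC)
cv2.imwrite("pics/cropbed.png",a);cv2.imwrite("pics/cropstand.png",b)
E
```

```text
(no output)
```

View pics/cropbed.png

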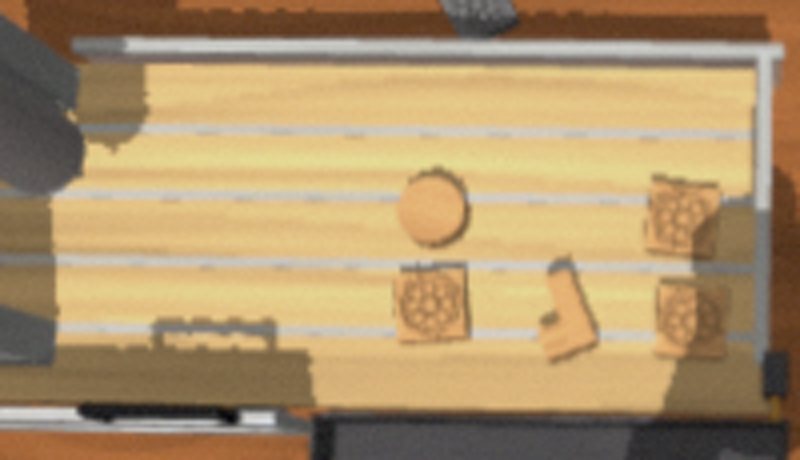

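View pics/cropstand.png

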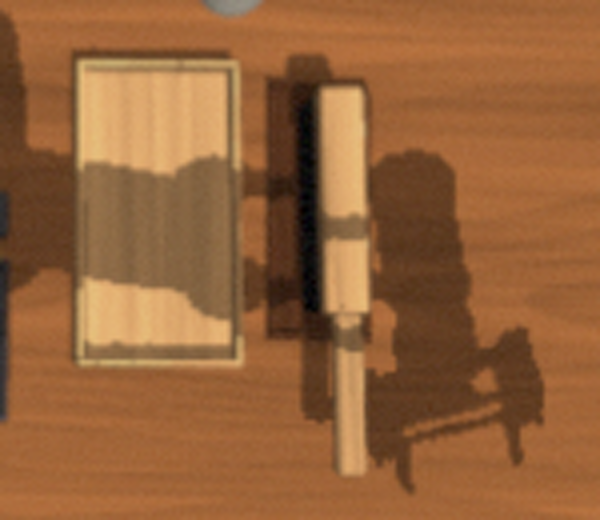

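The crops confirm all three rosettes (carved flowers) at crop pixels (684,215), (691,318) and (433,303), and the plain plug (434,208) and L (568,308). The brush back runs from (342,88) to (347,312), with its handle pointing towards the robot.

```bash
python3 - <<'E'
from h import *
C=cam("top"); np.set_printoptions(precision=3,suppress=True)
bed=lambda p:np.array(p,float)/4+[130,125]-0.375
st=lambda p:np.array(p,float)/4+[325,165]-0.375
print("ros top",px2w(C,bed([(684,217),(691,318),(433,303)]),.128)[:,:2])
q=bed([(652,178),(718,185),(712,256),(645,247)]);print("A corners",px2w(C,q,.128)[:,:2])
q=bed([(657,282),(724,286),(722,356),(656,354)]);print("B",px2w(C,q,.128)[:,:2])
q=bed([(399,268),(468,264),(468,340),(400,342)]);print("C",px2w(C,q,.128)[:,:2])
print("plug",px2w(C,bed([(434,208)]),.13)[:,:2],"L",px2w(C,bed([(568,308),(560,262),(595,338),(552,358)]),.134)[:,:2])
print("front edge z.1",px2w(C,bed([(60,408),(310,408),(760,413)]),.1)[:,:2])
print("screens top z.14",px2w(C,bed([(125,45),(765,50),(768,350)]),.14)[:,:2])
print("handle z.258",px2w(C,bed([(82,410),(236,412)]),.258)[:,:2])
print("tray top",px2w(C,st([(78,62),(240,62),(241,362),(77,362)]),.034)[:,:2])
print("stand",px2w(C,st([(268,78),(267,336),(370,336)]),.016)[:,:2])
print("brush top z.093+",px2w(C,st([(320,86),(362,88),(368,312),(325,312),(337,474),(365,474)]),.093)[:,:2])
print("mallet/glue",px2w(C,[(352,150)],.05)[:,:2],px2w(C,[(387,152)],.17)[:,:2])
print("bin",px2w(C,[(207,229),(327,229),(327,268),(207,268)],.076)[:,:2])
E
```

```text
ros top [[ 0.609 -0.018]
 [ 0.522 -0.027]
 [ 0.528  0.193]]
A corners [[ 0.642  0.011]
 [ 0.638 -0.046]
 [ 0.576 -0.043]
 [ 0.582  0.014]]
B [[ 0.552  0.003]
 [ 0.55  -0.054]
 [ 0.49  -0.054]
 [ 0.49   0.002]]
C [[0.558 0.224]
 [0.563 0.165]
 [0.498 0.161]
 [0.494 0.219]]
plug [[0.611 0.196]] L [[0.526 0.077]
 [0.566 0.086]
 [0.502 0.053]
 [0.484 0.088]]
front edge z.1 [[ 0.431  0.52 ]
 [ 0.438  0.3  ]
 [ 0.445 -0.088]]
screens top z.14 [[ 0.747  0.476]
 [ 0.756 -0.083]
 [ 0.495 -0.092]]
handle z.258 [[0.419 0.428]
 [0.421 0.309]]
tray top [[ 0.629 -0.174]
 [ 0.634 -0.323]
 [ 0.36  -0.324]
 [ 0.356 -0.177]]
stand [[ 0.623 -0.353]
 [ 0.384 -0.351]
 [ 0.386 -0.445]]
brush top z.093+ [[ 0.601 -0.383]
 [ 0.6   -0.42 ]
 [ 0.404 -0.423]
 [ 0.403 -0.385]
 [ 0.267 -0.395]
 [ 0.267 -0.419]]
mallet/glue [[ 0.74 -0.2 ]] [[ 0.7   -0.306]]
bin [[ 0.432  0.307]
 [ 0.444 -0.114]
 [ 0.31  -0.117]
 [ 0.297  0.298]]
```

Request:
play_rows(rows=[[1, 0, 0, -12, 0, 0, 0.09], [1, 0, 0, -12, 0, 0, 0.09], [1, 0, 0, -12, 0, 0, 0.094], [1, 26, -31, 0, 0, 0, 0], [1, 26, -31, 0, 0, 0, 0]], force=25)

```text
time: 0.52
eef_pos: [0.2072, -0.4924, 0.2208]
ee_rot: [3.141, -0.0, -0.004]
wrist_force: [0.3, 0.7, -0.7]
gripper_width: 0.999
gripper_force: 0.0
```

Request:
play_rows(rows=[[1, 26, -31, 0, 0, 0, 0], [1, 26, -31, 0, 0, 0, 0], [1, 26, -31, 0, 0, 0, 0], [1, 26, -31, 0, 0, 0, 0], [1, 26, -31, 0, 0, 0, 0]])

```text
time: 0.93
eef_pos: [0.3382, -0.3348, 0.2206]
ee_rot: [-3.141, 0.0, -0.001]
wrist_force: [1.1, -0.3, 0.4]
gripper_width: 0.996
gripper_force: 0.0
```

Request:
play_rows(rows=[[1, 26, -31, 0, 0, 0, 0], [1, 26, -31, 0, 0, 0, 0], [1, 26, -31, 0, 0, 0, 0], [1, 26, -31, 0, 0, 0, 0], [1, 26, -31, 0, 0, 0, 0]])

```text
time: 1.35
eef_pos: [0.4682, -0.1798, 0.2207]
ee_rot: [3.142, 0.0, -0.0]
wrist_force: [-0.3, -0.6, 0.3]
gripper_width: 1.002
gripper_force: 0.0
```

Request:
play_rows(rows=[[1, 26, -31, 0, 0, 0, 0], [1, 26, -31, 0, 0, 0, 0], [1, 26, -31, 0, 0, 0, 0], [0.82, 0, 0, 0, 0, 0, 0], [0.82, 0, 0, 0, 0, 0, 0]])

```text
time: 1.77
eef_pos: [0.5461, -0.0869, 0.22]
ee_rot: [-3.141, 0.002, 0.004]
wrist_force: [0.9, -1.0, 0.7]
gripper_width: 0.895
gripper_force: 0.0
```

```bash
python3 - <<'E'
from h import *
im,o=save("wrist","w1.png"); print(o["eef_pos"],o["ee_rot"],o["joints"],o["gripper_width"])
C=cam("wrist",o)
print(w2px(C,[(.61,-.016,.13),(.5205,-.026,.13),(.528,.192,.13),(.611,.196,.13)]))
E
```

```text
[ 0.54609425 -0.08692175  0.21999822] [-3.14142620e+00  1.57852228e-03  3.86125860e-03] [-2.83466468e-01  2.25823137e-01  1.48744291e+00 -2.90589977e-04
  1.42988759e+00  1.28350977e+00] 0.8950885962774165
[[251.10310022 128.96506808]
 [265.40178109 216.74758224]
 [ 57.58182533 209.04955595]
 [ 35.51731128 127.83461988]]
```

View pics/w1.png

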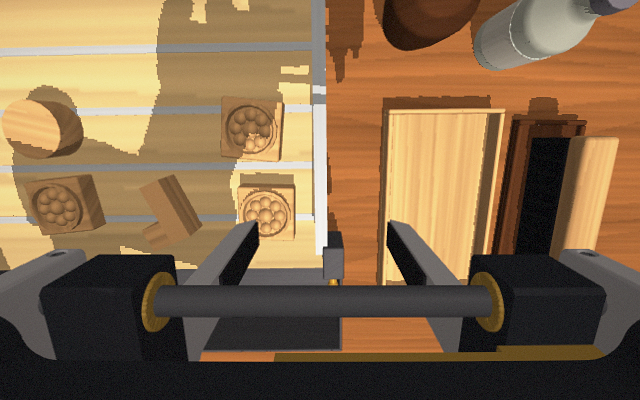

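Wrist view: rosettes A (250,126), B (266,213), C (58,204), with the plug at (37,125) and the L at (168,212). These are within 3 px of prediction, about +3 mm in x. I'll grasp A now.

Request:
play_rows(rows=[[0.82, 22, -24, 0, 0, 0, 0], [0.82, 22, -24, 0, 0, 0, 0], [0.82, 22, -24, 0, 0, 0, 0], [0.82, 0, 0, 30, 0, 0, 0], [0.82, 0, 0, 30, 0, 0, 0]])

```text
time: 2.23
eef_pos: [0.6135, -0.0175, 0.1618]
ee_rot: [3.14, -0.005, -0.0]
wrist_force: [-0.0, -0.1, -1.3]
gripper_width: 0.826
gripper_force: 0.0
```

Request:
play_rows(rows=[[0.82, 0, 0, 30, 0, 0, 0], [0.82, 0, 0, 15, 0, 0, 0], [0.82, 0, 0, 10, 0, 0, 0], [0.5, 0, 0, 0, 0, 0, 0], [0.4, 0, 0, 0, 0, 0, 0]])

```text
time: 2.65
eef_pos: [0.6115, -0.0179, 0.1062]
ee_rot: [3.141, -0.0, -0.002]
wrist_force: [0.0, -0.4, 0.6]
gripper_width: 0.712
gripper_force: 0.1
```

Request:
play_rows(rows=[[0.4, 0, 0, 0, 0, 0, 0], [0.4, 0, 0, 0, 0, 0, 0], [0.4, 0, 0, 0, 0, 0, 0], [0.4, 0, 0, 0, 0, 0, 0]])

```text
time: 2.98
eef_pos: [0.6125, -0.017, 0.1072]
ee_rot: [3.141, -0.003, -0.0]
wrist_force: [0.1, 0.1, 2.2]
gripper_width: 0.635
gripper_force: 24.4
```

Request:
play_rows(rows=[[0.4, 0, 0, -15, 0, 0, 0], [0.4, 0, 0, -30, 0, 0, 0], [0.4, 0, 0, -35, 0, 0, 0], [0.4, 0, 0, -15, 0, 0, 0], [0.4, -6, 20, 0, 0, 0, 0]])

```text
time: 3.4
eef_pos: [0.6094, -0.0343, 0.2062]
ee_rot: [-3.141, -0.011, 0.003]
wrist_force: [0.5, 0.4, -0.3]
gripper_width: 0.638
gripper_force: 24.4
```

Request:
play_rows(rows=[[0.4, -6, 33, 0, 0, 0, 0], [0.4, -6, 33, 0, 0, 0, 0], [0.4, -6, 33, 0, 0, 0, 0], [0.4, -6, 33, 0, 0, 0, 0], [0.4, -6, 33, 0, 0, 0, 0]])

```text
time: 3.82
eef_pos: [0.5752, -0.203, 0.2014]
ee_rot: [3.141, -0.001, 0.0]
wrist_force: [1.1, 0.3, -1.9]
gripper_width: 0.637
gripper_force: 24.4
```

Request:
play_rows(rows=[[0.4, -6, 33, 0, 0, 0, 0], [0.4, 0, 15, 0, 0, 0, 0], [0.4, 0, 0, 20, 0, 0, 0], [0.4, 0, 0, 35, 0, 0, 0], [0.4, 0, 0, 0, 0, 0, 0]])

```text
time: 4.23
eef_pos: [0.5656, -0.2474, 0.1401]
ee_rot: [-3.135, 0.01, -0.001]
wrist_force: [-1.6, 1.6, -2.1]
gripper_width: 0.636
gripper_force: 24.4
```

Request:
play_rows(rows=[[0.4, 0, 0, 35, 0, 0, 0], [0.4, 0, 0, 35, 0, 0, 0], [0.4, 0, 0, 35, 0, 0, 0], [0.4, 0, 0, 13, 0, 0, 0], [0.4, 0, 0, 5, 0, 0, 0]])

```text
time: 4.65
eef_pos: [0.5682, -0.248, 0.0208]
ee_rot: [-3.139, 0.004, 0.001]
wrist_force: [0.8, 0.1, -0.3]
gripper_width: 0.637
gripper_force: 24.4
```

Request:
play_rows(rows=[[0.4, 0, 0, 0, 0, 0, 0], [0.85, 0, 0, 0, 0, 0, 0], [0.85, 0, 0, 0, 0, 0, 0], [0.85, 0, 0, 0, 0, 0, 0]])

```text
time: 4.98
eef_pos: [0.5711, -0.2504, 0.025]
ee_rot: [3.14, -0.004, 0.0]
wrist_force: [-0.1, 0.5, -0.4]
gripper_width: 0.814
gripper_force: 0.0
```

Request:
play_rows(rows=[[0.85, 0, 0, -35, 0, 0, 0], [0.85, 0, 0, -40, 0, 0, 0], [0.85, 0, 0, -40, 0, 0, 0], [0.85, 0, 0, -40, 0, 0, 0], [0.85, 0, 0, -25, 0, 0, 0]])

```text
time: 5.4
eef_pos: [0.5713, -0.2506, 0.2093]
ee_rot: [3.137, -0.008, -0.0]
wrist_force: [1.0, 0.4, -0.1]
gripper_width: 0.85
gripper_force: 0.0
```

Request:
play_rows(rows=[[0.82, -5, -38, 0, 0, 0, 0], [0.82, -5, -38, 0, 0, 0, 0], [0.82, -5, -38, 0, 0, 0, 0], [0.82, -5, -38, 0, 0, 0, 0], [0.82, -5, -38, 0, 0, 0, 0]])

```text
time: 5.82
eef_pos: [0.5444, -0.0583, 0.2045]
ee_rot: [3.141, -0.003, -0.001]
wrist_force: [0.5, -0.1, -0.1]
gripper_width: 0.82
gripper_force: 0.0
```

```bash
python3 - <<'E'
from h import *
im,o=save("wrist","w2.png"); print(o["eef_pos"],o["ee_rot"],o["gripper_width"])
C=cam("wrist",o)
print(w2px(C,[(.523,-.026,.13),(.531,.193,.13),(.614,.196,.13),(.529,.077,.134),(.567,-.248,.036)]))
E
```

```text
[ 0.54441142 -0.05827267  0.20450653] [ 3.14103981e+00 -2.91212262e-03 -1.01118254e-03] 0.8201540658152104
[[291.21350665 218.238572  ]
 [ 70.41014232 210.70249283]
 [ 48.91469759 124.65094909]
 [184.95971532 213.76782765]
 [472.41438663 161.80266712]]
```

View pics/w2.png

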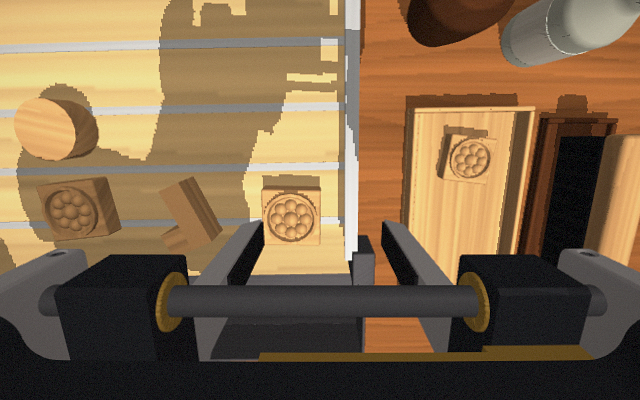

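A sits in the tray at (470,160). B is at (292,218), as predicted. Next I'll grasp B.

Request:
play_rows(rows=[[0.78, -21, -33, 0, 0, 0, 0], [0.78, 0, 0, 20, 0, 0, 0], [0.78, 0, 0, 35, 0, 0, 0], [0.78, 0, 0, 30, 0, 0, 0], [0.78, 0, 0, 12, 0, 0, 0]])

```text
time: 6.28
eef_pos: [0.5214, -0.0261, 0.1037]
ee_rot: [-3.141, 0.003, 0.001]
wrist_force: [-0.0, -0.4, -0.5]
gripper_width: 0.777
gripper_force: 0.0
```

Request:
play_rows(rows=[[0.78, 0, 0, 0, 0, 0, 0], [0.4, 0, 0, 0, 0, 0, 0], [0.4, 0, 0, 0, 0, 0, 0], [0.4, 0, 0, 0, 0, 0, 0], [0.4, 0, 0, 0, 0, 0, 0]])

```text
time: 6.7
eef_pos: [0.5252, -0.0271, 0.1077]
ee_rot: [3.141, -0.004, -0.0]
wrist_force: [-0.1, 0.2, 3.5]
gripper_width: 0.625
gripper_force: 25.0
```

Request:
play_rows(rows=[[0.4, 0, 0, -15, 0, 0, 0], [0.4, 0, 0, -30, 0, 0, 0], [0.4, 0, 0, -35, 0, 0, 0], [0.4, 0, 0, -15, 0, 0, 0], [0.4, 0, 20, 0, 0, 0, 0]])

```text
time: 7.12
eef_pos: [0.5266, -0.045, 0.2063]
ee_rot: [-3.141, -0.01, 0.003]
wrist_force: [0.7, -0.0, -1.1]
gripper_width: 0.625
gripper_force: 25.0
```

Request:
play_rows(rows=[[0.4, -4, 34, 0, 0, 0, 0], [0.4, -4, 34, 0, 0, 0, 0], [0.4, -4, 34, 0, 0, 0, 0], [0.4, -4, 34, 0, 0, 0, 0], [0.4, -4, 34, 0, 0, 0, 0]])

```text
time: 7.53
eef_pos: [0.5033, -0.2183, 0.2018]
ee_rot: [3.141, -0.001, -0.0]
wrist_force: [-0.1, 0.1, -0.6]
gripper_width: 0.639
gripper_force: 2.5
```

Request:
play_rows(rows=[[0.4, -3, 34, 0, 0, 0, 0], [0.4, 0, 0, 0, 0, 0, 0], [0.4, 0, 0, 20, 0, 0, 0], [0.4, 0, 0, 35, 0, 0, 0], [0.4, 0, 0, 0, 0, 0, 0]])

```text
time: 7.95
eef_pos: [0.4968, -0.2483, 0.1412]
ee_rot: [-3.136, 0.009, -0.001]
wrist_force: [-1.8, 1.3, -1.2]
gripper_width: 0.404
gripper_force: 0.0
```

```bash
python3 - <<'E'
from h import *
im,o=save("top","t2.png"); print(o["eef_pos"],o["gripper_width"])
w,o=save("wrist","w3.png")
a=cv2.resize(im[130:290,190:430],None,fx=2.5,fy=2.5,interpolation=cv2.INTER_CUBIC)
b=w
out=np.zeros((400+120,640,3),np.uint8)
cv2.imwrite("pics/c2.png",np.vstack([a,np.pad(cv2.resize(w,(320,200)),((0,0),(0,280),(0,0)))])[:,:,::-1])
E
```

```text
[ 0.49680853 -0.24827262  0.14120456] 0.4035001481976114
```

View pics/c2.png

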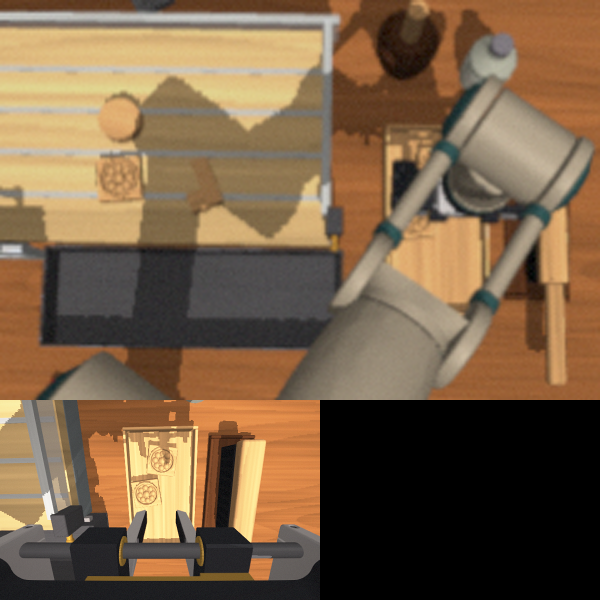

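B slipped during the grip slackening but landed flat inside the tray, next to A: B at about (294,182) and A at (322,118) in the full wrist view. Now C.

```bash
python3 - <<'E'
from h import *
o=sensors.get_obs();C=cam("wrist",o);print(px2w(C,[(294,182),(322,118)],.036),o["eef_pos"],o["ee_rot"])
E
```

```text
[[ 0.50768517 -0.21767088  0.036     ]
 [ 0.57476109 -0.24806046  0.036     ]] [ 0.50002479 -0.24996273  0.14580971] [-3.14039979e+00  1.61662227e-03 -1.22552037e-05]
```

Request:
play_rows(rows=[[0.8, 0, 0, -35, 0, 0, 0], [0.8, 0, 0, -30, 0, 0, 0], [0.8, 3, -40, 0, 0, 0, 0], [0.8, 3, -40, 0, 0, 0, 0], [0.8, 3, -40, 0, 0, 0, 0]])

```text
time: 8.47
eef_pos: [0.5112, -0.13, 0.2144]
ee_rot: [3.14, -0.006, -0.002]
wrist_force: [-0.2, 0.6, 0.2]
gripper_width: 0.717
gripper_force: 0.0
```

Request:
play_rows(rows=[[0.8, 3, -40, 0, 0, 0, 0], [0.8, 3, -40, 0, 0, 0, 0], [0.8, 3, -40, 0, 0, 0, 0], [0.8, 3, -40, 0, 0, 0, 0], [0.8, 3, -40, 0, 0, 0, 0]])

```text
time: 8.88
eef_pos: [0.5256, 0.0718, 0.214]
ee_rot: [3.142, -0.005, 0.0]
wrist_force: [0.6, 0.1, 0.3]
gripper_width: 0.802
gripper_force: 0.0
```

Request:
play_rows(rows=[[0.8, 3, -40, 0, 0, 0, 0], [0.8, 0, -30, 0, 0, 0, 0], [0.8, 0, 0, 0, 0, 0, 0], [0.8, 0, 0, 0, 0, 0, 0]])

```text
time: 9.22
eef_pos: [0.5284, 0.1412, 0.2132]
ee_rot: [3.142, -0.004, 0.004]
wrist_force: [0.3, -0.7, -0.0]
gripper_width: 0.799
gripper_force: 0.0
```

```bash
python3 - <<'E'
from h import *
im,o=save("wrist","w4.png");print(o["eef_pos"],o["ee_rot"],o["time"]);C=cam("wrist",o);print(w2px(C,[(.531,.193,.13),(.614,.196,.13)]))
E
```

```text
[0.52835639 0.14116537 0.21317341] [ 3.14154484 -0.00380473  0.00384837] 9.2167
[[271.95244418 192.43607135]
 [265.45046631 105.76566573]]
```

View pics/w4.png

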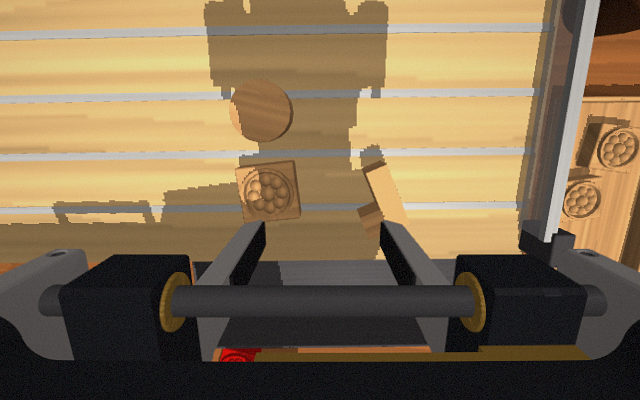

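C is at (268,191), the plug at (262,110) and the L at (380,195). C is therefore at about (.532,.196).

Request:
play_rows(rows=[[0.8, 3, -28, 0, 0, 0, 0], [0.8, 0, -27, 0, 0, 0, 0], [0.8, 0, 0, 35, 0, 0, 0], [0.8, 0, 0, 35, 0, 0, 0], [0.8, 0, 0, 22, 0, 0, 0]])

```text
time: 9.68
eef_pos: [0.53, 0.1927, 0.1174]
ee_rot: [3.14, 0.001, -0.001]
wrist_force: [-0.4, 0.2, -1.2]
gripper_width: 0.801
gripper_force: 0.0
```

Request:
play_rows(rows=[[0.8, 0, 0, 15, 0, 0, 0], [0.8, 0, 0, 0, 0, 0, 0], [0.4, 0, 0, 0, 0, 0, 0], [0.4, 0, 0, 0, 0, 0, 0], [0.4, 0, 0, 0, 0, 0, 0]], force=30)

```text
time: 10.1
eef_pos: [0.5323, 0.194, 0.1058]
ee_rot: [-3.141, -0.004, -0.001]
wrist_force: [-0.4, 0.1, 0.4]
gripper_width: 0.634
gripper_force: 29.8
```

Request:
play_rows(rows=[[0.4, 0, 0, 0, 0, 0, 0], [0.4, 0, 0, -15, 0, 0, 0], [0.4, 0, 0, -30, 0, 0, 0], [0.4, 0, 0, -35, 0, 0, 0], [0.4, 0, 0, -20, 0, 0, 0]])

```text
time: 10.52
eef_pos: [0.5321, 0.1946, 0.208]
ee_rot: [-3.141, -0.005, -0.0]
wrist_force: [1.3, -0.0, -0.3]
gripper_width: 0.636
gripper_force: 29.7
```

Request:
play_rows(rows=[[0.4, -10, 37, 0, 0, 0, 0], [0.4, -10, 37, 0, 0, 0, 0], [0.4, -10, 37, 0, 0, 0, 0], [0.4, -10, 37, 0, 0, 0, 0], [0.4, -10, 37, 0, 0, 0, 0]])

```text
time: 10.93
eef_pos: [0.48, 0.0079, 0.2048]
ee_rot: [3.141, -0.002, 0.001]
wrist_force: [0.8, -0.3, -0.1]
gripper_width: 0.631
gripper_force: 29.7
```

Request:
play_rows(rows=[[0.4, -10, 37, 0, 0, 0, 0], [0.4, -10, 37, 0, 0, 0, 0], [0.4, -10, 37, 0, 0, 0, 0], [0.4, -10, 37, 0, 0, 0, 0], [0.4, -10, 37, 0, 0, 0, 0]])

```text
time: 11.35
eef_pos: [0.4299, -0.1774, 0.2049]
ee_rot: [3.14, -0.002, -0.0]
wrist_force: [0.6, 0.7, -0.7]
gripper_width: 0.632
gripper_force: 29.7
```

Request:
play_rows(rows=[[0.4, -9, 37, 0, 0, 0, 0], [0.4, -8, 37, 0, 0, 0, 0], [0.4, 0, 0, 0, 0, 0, 0], [0.4, 0, 0, 35, 0, 0, 0], [0.4, 0, 0, 35, 0, 0, 0]])

```text
time: 11.77
eef_pos: [0.4153, -0.252, 0.1356]
ee_rot: [3.137, -0.006, -0.002]
wrist_force: [0.5, -0.2, -1.5]
gripper_width: 0.628
gripper_force: 29.7
```

Request:
play_rows(rows=[[0.4, 0, 0, 35, 0, 0, 0], [0.4, 0, 0, 35, 0, 0, 0], [0.4, 0, 0, 30, 0, 0, 0], [0.4, 0, 0, 15, 0, 0, 0], [0.4, 0, 0, 0, 0, 0, 0]])

```text
time: 12.18
eef_pos: [0.4113, -0.2475, 0.0162]
ee_rot: [-3.137, 0.005, -0.0]
wrist_force: [-0.5, 0.6, -0.6]
gripper_width: 0.629
gripper_force: 29.7
```

Request:
play_rows(rows=[[0.8, 0, 0, 0, 0, 0, 0], [0.85, 0, 0, 0, 0, 0, 0], [0.85, 0, 0, 0, 0, 0, 0], [0.9, 0, 0, -20, 0, 0, 0], [0.9, 0, 0, -40, 0, 0, 0]])

```text
time: 12.6
eef_pos: [0.4113, -0.2478, 0.0775]
ee_rot: [-3.137, 0.005, -0.0]
wrist_force: [0.5, -0.0, -0.3]
gripper_width: 0.898
gripper_force: 0.0
```

Request:
play_rows(rows=[[0.9, 0, 0, -40, 0, 0, 0], [0.9, 0, 0, -40, 0, 0, 0], [0.9, 0, 0, -40, 0, 0, 0], [0.9, 10, 35, 0, 0, 0, 0], [0.9, 10, 35, 0, 0, 0, 0]])

```text
time: 13.02
eef_pos: [0.4356, -0.3209, 0.2052]
ee_rot: [3.134, -0.009, 0.002]
wrist_force: [0.9, -0.2, -0.7]
gripper_width: 0.901
gripper_force: 0.0
```

Request:
play_rows(rows=[[0.9, 10, 35, 0, 0, 0, 0], [0.9, 10, 35, 0, 0, 0, 0], [0.9, 0, 0, 0, 0, 0, 0]])

```text
time: 13.27
eef_pos: [0.4555, -0.3968, 0.2]
ee_rot: [3.134, -0.004, -0.003]
wrist_force: [0.8, -0.7, 0.3]
gripper_width: 0.904
gripper_force: 0.0
```

```bash
python3 - <<'E'
from h import *
im,o=save("wrist","w5.png");print(o["eef_pos"],o["ee_rot"],o["time"],o["wrist_force"]);C=cam("wrist",o);print(w2px(C,[(.502,-.403,.093),(.602,-.383,.093),(.602,-.423,.093)]))
E
```

```text
[ 0.45551157 -0.39679709  0.19995686] [ 3.13448197 -0.00360285 -0.00331328] 13.2667 [ 0.84305795 -0.67827045  0.29906675]
[[328.77703959 146.46431417]
 [308.19367445  41.76604816]
 [349.6528538   41.70125027]]
```

View pics/w5.png

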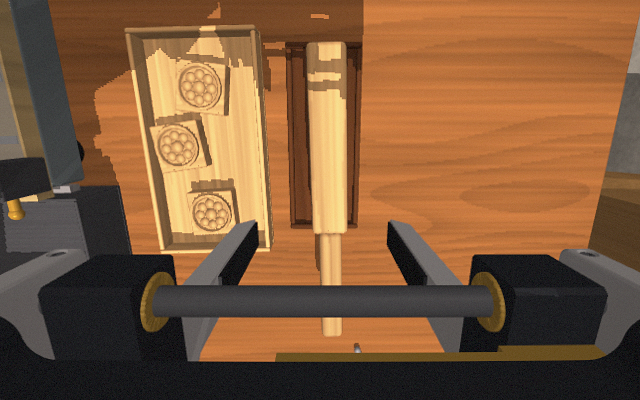

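All three rosettes lie flat in the tray at (200,88), (180,146) and (212,212). The brush back spans (308–346, 42–233), so its centre is at about (.502,-.402). I'll grasp the brush.

Request:
play_rows(rows=[[0.9, 24, 3, 0, 0, 0, 0], [0.9, 22, 2, 0, 0, 0, 0], [0.9, 0, 0, 35, 0, 0, 0], [0.9, 0, 0, 35, 0, 0, 0], [0.9, 0, 0, 35, 0, 0, 0]])

```text
time: 13.73
eef_pos: [0.5004, -0.394, 0.095]
ee_rot: [3.139, -0.003, 0.001]
wrist_force: [0.3, -0.5, -0.0]
gripper_width: 0.901
gripper_force: 0.0
```

Request:
play_rows(rows=[[0.9, 0, 0, 20, 0, 0, 0], [0.9, 0, 0, 9, 0, 0, 0], [0.9, 0, 0, 0, 0, 0, 0], [0.5, 0, 0, 0, 0, 0, 0], [0.2, 0, 0, 0, 0, 0, 0]], force=50)

```text
time: 14.15
eef_pos: [0.5008, -0.3956, 0.0674]
ee_rot: [3.139, -0.003, -0.0]
wrist_force: [-0.6, -0.8, 0.2]
gripper_width: 0.794
gripper_force: 0.0
```

Request:
play_rows(rows=[[0.2, 0, 0, 0, 0, 0, 0], [0.2, 0, 0, 0, 0, 0, 0], [0.2, 0, 0, 0, 0, 0, 0], [0.2, 0, 0, 0, 0, 0, 0]])

```text
time: 14.48
eef_pos: [0.4999, -0.3954, 0.0657]
ee_rot: [3.14, -0.001, -0.0]
wrist_force: [0.6, -1.2, 0.3]
gripper_width: 0.512
gripper_force: 0.3
```

Request:
play_rows(rows=[[0.2, 0, 3, 0, 0, 0, 0], [0.2, 0, 0, 0, 0, 0, 0], [0.2, 0, 0, 0, 0, 0, 0], [0.2, 0, 0, 0, 0, 0, 0]])

```text
time: 14.82
eef_pos: [0.4997, -0.3982, 0.0653]
ee_rot: [3.141, -0.001, -0.0]
wrist_force: [-0.4, 0.2, 3.2]
gripper_width: 0.42
gripper_force: 49.8
```

Request:
play_rows(rows=[[0.2, 0, 0, -15, 0, 0, 0], [0.2, 0, 0, -30, 0, 0, 0], [0.2, 0, 0, -40, 0, 0, 0], [0.2, 0, 0, -40, 0, 0, 0], [0.2, 0, 0, 0, 0, 0, 0]])

```text
time: 15.23
eef_pos: [0.5029, -0.4007, 0.198]
ee_rot: [3.132, -0.01, -0.0]
wrist_force: [1.7, -0.6, -0.3]
gripper_width: 0.419
gripper_force: 49.8
```

```bash
python3 - <<'E'
from h import *
o=sensors.get_obs();print(o["eef_pos"],o["ee_rot"],o["wrist_force"],o["moment"],o["gripper_width"],o["gripper_force"])
E
```

```text
[ 0.50293289 -0.40068322  0.19799844] [ 3.13176658e+00 -1.03668619e-02 -1.00636471e-04] [ 1.67571175 -0.63630759 -0.3423129 ] [-0.02210177 -0.07447838 -0.01418693] 0.4194249223779856 49.76722780556884
```

The brush is held. I'll turn it a quarter so the handle points to −y, lift, and carry it over the bed.

Request:
play_rows(rows=[[0.2, 0, 0, -8, 0, 0, -0.12], [0.2, 0, 0, -8, 0, 0, -0.12], [0.2, 0, 0, -8, 0, 0, -0.12], [0.2, 0, 0, -8, 0, 0, -0.12], [0.2, 0, 0, -8, 0, 0, -0.12]])

```text
time: 15.65
eef_pos: [0.4991, -0.397, 0.2287]
ee_rot: [-3.139, 0.0, 0.606]
wrist_force: [-0.3, -0.1, -2.8]
gripper_width: 0.418
gripper_force: 49.8
```

Request:
play_rows(rows=[[0.2, 0, 0, 0, 0, 0, -0.12], [0.2, 0, 0, 0, 0, 0, -0.12], [0.2, 0, 0, 0, 0, 0, -0.12], [0.2, 0, 0, 0, 0, 0, -0.12], [0.2, 0, 0, 0, 0, 0, -0.12]])

```text
time: 16.07
eef_pos: [0.499, -0.397, 0.2283]
ee_rot: [-3.139, -0.001, 1.206]
wrist_force: [0.3, 0.9, -0.5]
gripper_width: 0.42
gripper_force: 49.8
```

Request:
play_rows(rows=[[0.2, 0, 0, 0, 0, 0, -0.12], [0.2, 0, 0, 0, 0, 0, -0.12], [0.2, 0, 0, 0, 0, 0, -0.12], [0.2, 0, 0, 0, 0, 0, 0], [0.2, 0, 0, 0, 0, 0, 0]])

```text
time: 16.48
eef_pos: [0.4992, -0.3972, 0.2287]
ee_rot: [-3.14, -0.001, 1.557]
wrist_force: [-0.2, -0.7, -1.5]
gripper_width: 0.421
gripper_force: 49.8
```

Request:
play_rows(rows=[[0.2, 39, 0, -3, 0, 0, 0], [0.2, 39, 0, 0, 0, 0, 0], [0.2, 39, 0, 0, 0, 0, 0], [0.2, 39, 0, 0, 0, 0, 0], [0.2, 39, 0, 0, 0, 0, 0]])

```text
time: 16.9
eef_pos: [0.5011, -0.2008, 0.2324]
ee_rot: [-3.141, -0.001, 1.556]
wrist_force: [1.0, 0.9, -1.4]
gripper_width: 0.418
gripper_force: 49.8
```

Request:
play_rows(rows=[[0.2, 39, 0, 0, 0, 0, 0], [0.2, 39, 0, 0, 0, 0, 0], [0.2, 39, 0, 0, 0, 0, 0], [0.2, 39, 0, 0, 0, 0, 0], [0.2, 39, 0, 0, 0, 0, 0]])

```text
time: 17.32
eef_pos: [0.5032, -0.0058, 0.2326]
ee_rot: [-3.141, -0.0, 1.556]
wrist_force: [1.1, 0.2, -1.1]
gripper_width: 0.414
gripper_force: 49.8
```

Request:
play_rows(rows=[[0.2, 39, 0, 0, 0, 0, 0], [0.2, 39, 0, 0, 0, 0, 0], [0.2, 39, 0, 0, 0, 0, 0], [0.2, 39, 0, 0, 0, 0, 0], [0.2, 0, 0, 0, 0, 0, 0]])

```text
time: 17.73
eef_pos: [0.5047, 0.1555, 0.2324]
ee_rot: [-3.141, -0.006, 1.564]
wrist_force: [-0.1, -0.2, -1.8]
gripper_width: 0.413
gripper_force: 49.8
```

Request:
play_rows(rows=[[0.2, 0, 36, 0, 0, 0, 0], [0.2, 0, 36, 0, 0, 0, 0], [0.2, 0, 36, 0, 0, 0, 0], [0.2, 0, 36, 0, 0, 0, 0], [0.2, 0, 36, 0, 0, 0, 0]])

```text
time: 18.15
eef_pos: [0.6868, 0.1458, 0.2323]
ee_rot: [-3.141, 0.0, 1.557]
wrist_force: [0.3, 0.0, -0.8]
gripper_width: 0.418
gripper_force: 49.8
```

```bash
python3 - <<'E'
from h import *
im,o=save("top","t3.png");print(o["eef_pos"],o["ee_rot"],o["time"],o["wrist_force"])
s,o=save("scene","s3.png")
a=cv2.resize(im[120:280,120:345],None,fx=2.6,fy=2.6)
b=cv2.resize(s[100:300,230:520],None,fx=2,fy=2); 
cv2.imwrite("pics/c3.png",b[:,:,::-1]); cv2.imwrite("pics/c3t.png",a[:,:,::-1])
E
```

```text
[0.68677559 0.14584569 0.23227948] [-3.14085169e+00  3.38226767e-04  1.55715518e+00] 18.15 [ 0.25988954  0.01437381 -0.80615272]
```

View pics/c3.png

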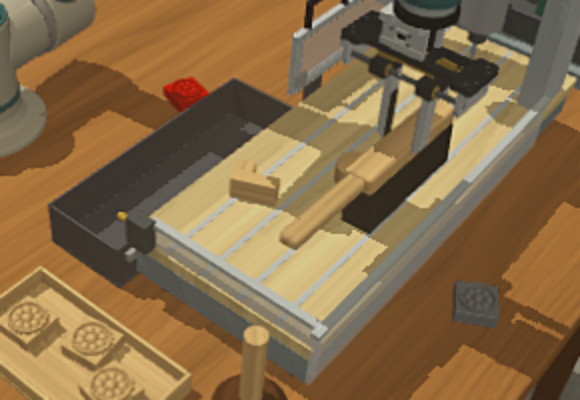

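The scene crop shows the brush level over the bed. The plug is just in front of it at (345,160) and the L is at (255,185). Next I'll lower the brush behind the plug.

Request:
play_rows(rows=[[0.2, 0, 0, 25, 0, 0, 0], [0.2, 0, 0, 25, 0, 0, 0], [0.2, 0, 0, 15, 0, 0, 0], [0.2, 0, 0, 5, 0, 0, 0], [0.2, 0, 0, 0, 0, 0, 0]])

```text
time: 18.67
eef_pos: [0.6837, 0.1459, 0.1609]
ee_rot: [-3.137, 0.001, 1.558]
wrist_force: [-0.7, -0.5, -1.3]
gripper_width: 0.417
gripper_force: 49.8
```

Request:
play_rows(rows=[[0.2, 0, 0, 0, 0, 0, 0], [0.2, 0, -12, 0, 0, 0, 0], [0.2, 0, -12, 0, 0, 0, 0], [0.2, 0, -12, 0, 0, 0, 0], [0.2, 0, -12, 0, 0, 0, 0]])

```text
time: 19.08
eef_pos: [0.6382, 0.1469, 0.1651]
ee_rot: [3.137, -0.0, 1.559]
wrist_force: [0.6, 0.5, -1.5]
gripper_width: 0.414
gripper_force: 49.8
```

Request:
play_rows(rows=[[0.2, 0, -12, 0, 0, 0, 0], [0.2, 0, -12, 0, 0, 0, 0], [0.2, 0, -12, 0, 0, 0, 0], [0.2, 0, -12, 0, 0, 0, 0], [0.2, 0, -12, 0, 0, 0, 0]])

```text
time: 19.5
eef_pos: [0.5782, 0.1476, 0.1651]
ee_rot: [3.137, -0.001, 1.559]
wrist_force: [0.6, 0.3, -2.2]
gripper_width: 0.422
gripper_force: 49.8
```

```bash
python3 - <<'E'
from h import *
im,o=save("top","t4.png");print(o["eef_pos"],o["ee_rot"],o["time"],o["wrist_force"])
s,o=save("scene","s4.png")
cv2.imwrite("pics/c4.png",cv2.resize(s[100:260,230:470],None,fx=2.3,fy=2.3)[:,:,::-1])
E
```

```text
[0.57816906 0.14762146 0.16514019] [ 3.13718297e+00 -5.15650867e-04  1.55913831e+00] 19.5 [ 0.59090972  0.2828595  -2.1551664 ]
```

View pics/c4.png

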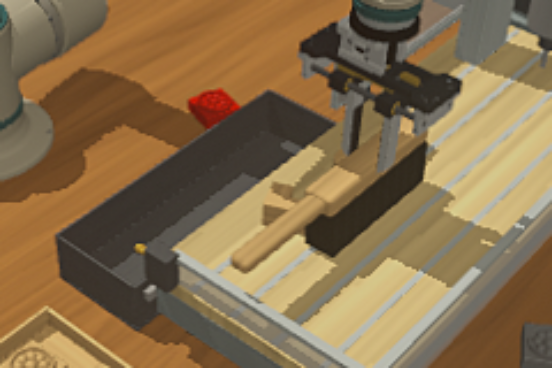

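Request:
play_rows(rows=[[0.2, -1, -10, 3, 0, 0, 0], [0.2, -1, -10, 0, 0, 0, 0], [0.2, -1, -10, 0, 0, 0, 0], [0.2, -1, -10, 0, 0, 0, 0], [0.2, -1, -10, 0, 0, 0, 0]])

```text
time: 20.02
eef_pos: [0.5273, 0.143, 0.1604]
ee_rot: [3.14, -0.0, 1.56]
wrist_force: [1.8, 1.0, -0.8]
gripper_width: 0.42
gripper_force: 49.8
```

Request:
play_rows(rows=[[0.2, -1, -8, 0, 0, 0, 0], [0.2, -1, -8, 0, 0, 0, 0], [0.2, -1, -8, 0, 0, 0, 0], [0.2, -1, -8, 0, 0, 0, 0], [0.2, -1, -8, 0, 0, 0, 0]])

```text
time: 20.43
eef_pos: [0.4863, 0.1383, 0.1597]
ee_rot: [-3.141, 0.0, 1.56]
wrist_force: [0.5, -0.8, -0.9]
gripper_width: 0.417
gripper_force: 49.8
```

Request:
play_rows(rows=[[0.2, 0, -8, 0, 0, 0, 0], [0.2, 0, -8, 0, 0, 0, 0], [0.2, 0, -8, 0, 0, 0, 0], [0.2, 0, -8, 0, 0, 0, 0], [0.2, 0, -8, 0, 0, 0, 0]])

```text
time: 20.85
eef_pos: [0.4463, 0.1389, 0.1597]
ee_rot: [-3.141, 0.0, 1.56]
wrist_force: [-0.8, -0.2, -1.5]
gripper_width: 0.418
gripper_force: 49.8
```

Request:
play_rows(rows=[[0.2, 0, -8, 0, 0, 0, 0], [0.2, 0, 0, 0, 0, 0, 0], [0.2, 0, 0, 0, 0, 0, 0], [0.2, 0, 0, 0, 0, 0, 0]])

```text
time: 21.18
eef_pos: [0.4399, 0.1391, 0.16]
ee_rot: [3.141, -0.0, 1.56]
wrist_force: [0.5, -0.1, -1.4]
gripper_width: 0.419
gripper_force: 49.8
```

```bash
python3 - <<'E'
from h import *
im,o=save("top","t5.png");print(o["eef_pos"],o["ee_rot"],o["time"],o["wrist_force"])
s,o=save("scene","s5.png")
a=cv2.resize(im[120:280,120:345],(560,400));b=cv2.resize(s[100:260,230:470],(300,200))
cv2.imwrite("pics/c5.png",np.vstack([a,np.pad(b,((0,0),(0,260),(0,0)))])[:,:,::-1])
E
```

```text
[0.43985903 0.13906632 0.15999281] [ 3.14066240e+00 -4.11704869e-06  1.55983959e+00] 21.1833 [ 0.49505101 -0.12258124 -1.44812102]
```

View pics/c5.png

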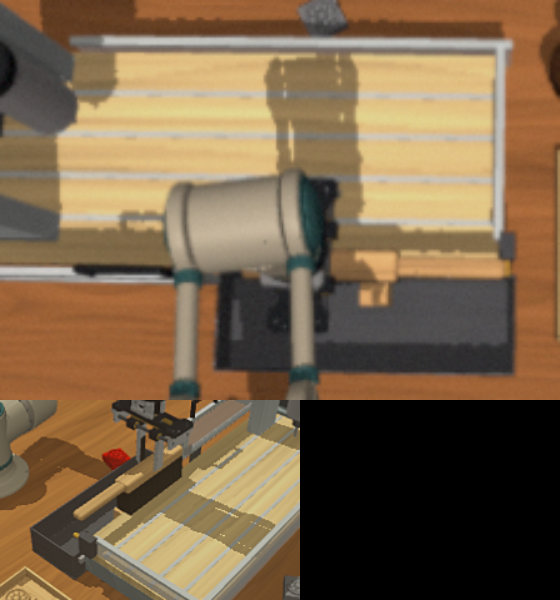

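The bed is clear, and a pale piece is visible in front of the brush at (375,292). I'll lift and move off towards the stand, then check the bin.

Request:
play_rows(rows=[[0.2, 0, 0, -25, 0, 0, 0], [0.2, 0, 0, -30, 0, 0, 0], [0.2, 0, 0, -20, 0, 0, 0], [0.2, -35, 0, 0, 0, 0, 0], [0.2, -39, 4, 0, 0, 0, 0]])

```text
time: 21.7
eef_pos: [0.4437, 0.0659, 0.2365]
ee_rot: [3.138, -0.001, 1.565]
wrist_force: [0.1, 0.3, -1.1]
gripper_width: 0.417
gripper_force: 49.8
```

Request:
play_rows(rows=[[0.2, -39, 6, 0, 0, 0, 0], [0.2, -39, 6, 0, 0, 0, 0], [0.2, -39, 6, 0, 0, 0, 0], [0.2, -39, 6, 0, 0, 0, 0], [0.2, -39, 6, 0, 0, 0, 0]])

```text
time: 22.12
eef_pos: [0.4707, -0.1325, 0.2349]
ee_rot: [3.141, 0.0, 1.559]
wrist_force: [0.2, -0.2, -1.9]
gripper_width: 0.418
gripper_force: 49.8
```

Request:
play_rows(rows=[[0.2, -39, 6, 0, 0, 0, 0], [0.2, -39, 6, 0, 0, 0, 0], [0.2, -39, 6, 0, 0, 0, 0], [0.2, -39, 6, 0, 0, 0, 0], [0.2, -39, 6, 0, 0, 0, 0]])

```text
time: 22.53
eef_pos: [0.4984, -0.3281, 0.2345]
ee_rot: [-3.142, -0.0, 1.559]
wrist_force: [0.4, 0.4, -1.1]
gripper_width: 0.418
gripper_force: 49.8
```

```bash
python3 - <<'E'
from h import *
im,o=save("top","t6.png");print(o["eef_pos"],o["ee_rot"],o["time"],o["wrist_force"])
s,o=save("scene","s6.png")
a=cv2.resize(im[120:280,120:345],(560,400));b=cv2.resize(s[100:260,230:470],(300,200))
cv2.imwrite("pics/c6.png",np.vstack([a,np.pad(b,((0,0),(0,260),(0,0)))])[:,:,::-1])
E
```

```text
[ 0.49841135 -0.32810059  0.23454621] [-3.14158382e+00 -1.35984860e-04  1.55910931e+00] 22.5333 [ 0.40482963  0.4233688  -1.07029395]
```

View pics/c6.png

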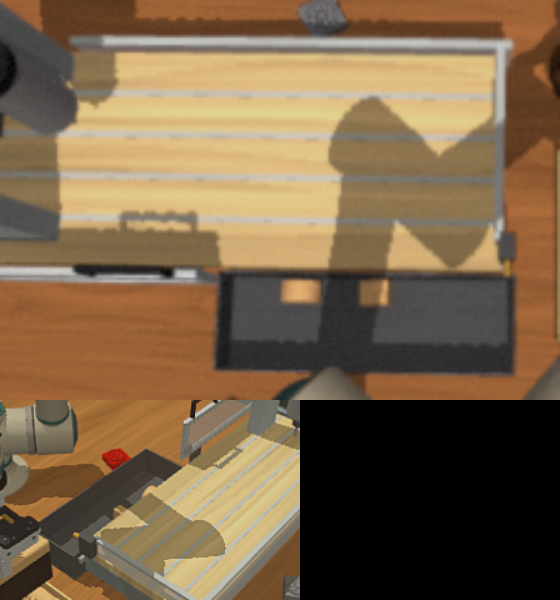

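Both offcuts show in the bin, at (300,290) and (375,292), and the bed is empty. I'll check their height by triangulation before returning the brush.

```bash
python3 - <<'E'
from h import *
np.set_printoptions(precision=3,suppress=True)
P={}
Z=[.0,.078]
for n,f in(("top","t6.png"),("scene","s6.png")):
    im=cv2.imread("pics/"+f);C=cam(n)
    m=np.zeros(im.shape[:2],np.uint8)
    poly=w2px(C,[(.432-.004,.3,.078),(.441-.004,-.11,.078),(.31,-.11,.078),(.3,.3,.078)])
    cv2.fillConvexPoly(m,poly.astype(np.int32),255)
    b,g,r=[im[:,:,i].astype(int) for i in range(3)]
    pm=((r-b>35)&(m>0)).astype(np.uint8)
    k,l,s,c=cv2.connectedComponentsWithStats(pm)
    for i in range(1,k):
        if s[i,4]>15:
            print(n,s[i],c[i],"z.004",px2w(C,[c[i]],.004)[0,:2],"z.03",px2w(C,[c[i]],.034)[0,:2],"z.08",px2w(C,[c[i]],.08)[0,:2])
E
```

```text
top [233 231  16  11 151] [240.589 236.099] z.004 [0.415 0.202] z.03 [0.413 0.196] z.08 [0.411 0.186]
top [264 231  13  12 128] [270.492 236.555] z.004 [0.417 0.091] z.03 [0.415 0.088] z.08 [0.412 0.082]
scene [304 154  73  55 254] [336.504 182.004] z.004 [0.366 0.178] z.03 [0.389 0.151] z.08 [0.423 0.11 ]
scene [288 206   6   5  21] [290.476 207.714] z.004 [ 0.343 -0.007] z.03 [ 0.366 -0.029] z.08 [ 0.402 -0.061]
```

```bash
python3 - <<'E'
from h import *
s=cv2.imread("pics/s6.png");t=cv2.imread("pics/t6.png")
a=cv2.resize(s[140:230,270:390],(600,450),interpolation=cv2.INTER_CUBIC)
b=cv2.resize(t[222:252,215:295],(400,150),interpolation=cv2.INTER_CUBIC)
cv2.imwrite("pics/c7.png",np.vstack([a,np.pad(b,((0,0),(0,200),(0,0)))]))
C=cam("scene");T=cam("top")
for P in[(.44,.088,.1),(.44,.19,.1),(.415,.19,.06),(.415,.088,.06),(.415,.088,.1)]:
    print(P,(w2px(C,[P])[0]-[270,140])*5,(w2px(T,[P])[0]-[215,222])*5)
E
```

```text
(0.44, 0.088, 0.1) [330.32333645 214.36120194] [266.98316146  29.95202847]
(0.44, 0.19, 0.1) [440.93881346 133.93959699] [119.02232051  25.57762009]
(0.415, 0.19, 0.06) [405.99703955 167.12344416] [128.6227187   65.81821615]
(0.415, 0.088, 0.06) [297.01933004 246.67985735] [272.52697028  70.13904517]
(0.415, 0.088, 0.1) [298.17551561 195.49973809] [265.27727793  66.43595829]
```

View pics/c7.png

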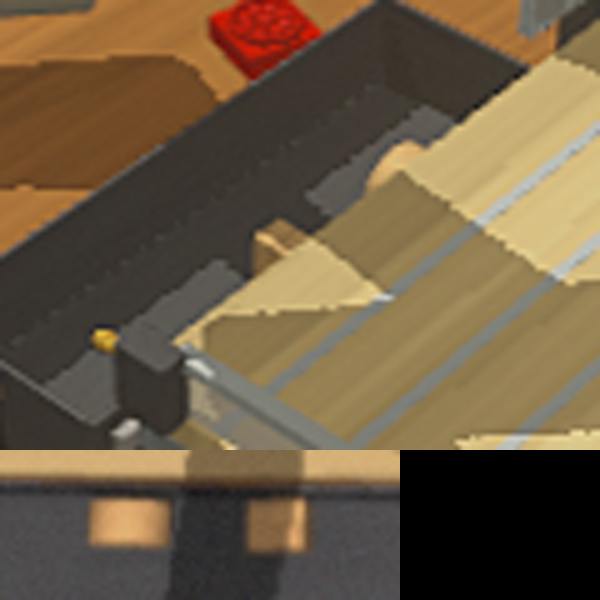

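The crop shows the plug on edge at (400,160) and the L upright at (275,240). Both are inside the bin walls and below the bed, so I'll return the brush.

Request:
play_rows(rows=[[0.2, -35, 0, 0, 0, 0, 0], [0.2, -35, 2, 0, 0, 0, 0], [0.2, 0, 0, 0, 0, 0, 0.12], [0.2, 0, 0, 0, 0, 0, 0.12], [0.2, 0, 0, 0, 0, 0, 0.12]])

```text
time: 23.05
eef_pos: [0.4995, -0.3961, 0.234]
ee_rot: [-3.14, -0.001, 1.193]
wrist_force: [0.2, 0.4, -2.5]
gripper_width: 0.42
gripper_force: 49.8
```

Request:
play_rows(rows=[[0.2, 0, 0, 0, 0, 0, 0.12], [0.2, 0, 0, 0, 0, 0, 0.12], [0.2, 0, 0, 0, 0, 0, 0.12], [0.2, 0, 0, 0, 0, 0, 0.12], [0.2, 0, 0, 0, 0, 0, 0.12]])

```text
time: 23.47
eef_pos: [0.4997, -0.3952, 0.2345]
ee_rot: [-3.141, -0.0, 0.594]
wrist_force: [-0.8, 0.5, -2.6]
gripper_width: 0.42
gripper_force: 49.8
```

Request:
play_rows(rows=[[0.2, 0, 0, 0, 0, 0, 0.12], [0.2, 0, 0, 0, 0, 0, 0.12], [0.2, 0, 0, 0, 0, 0, 0.12], [0.2, 0, 0, 0, 0, 0, 0.12], [0.2, 0, 0, 0, 0, 0, 0.12]])

```text
time: 23.88
eef_pos: [0.4997, -0.3952, 0.2345]
ee_rot: [-3.141, 0.0, -0.006]
wrist_force: [-0.4, 0.2, -0.6]
gripper_width: 0.419
gripper_force: 49.8
```

Request:
play_rows(rows=[[0.2, 0, 0, 0, 0, 0, 0], [0.2, 0, 0, 0, 0, 0, 0], [0.2, 0, 0, 0, 0, 0, 0]])

```text
time: 24.13
eef_pos: [0.4996, -0.3955, 0.2347]
ee_rot: [-3.141, 0.0, 0.003]
wrist_force: [-0.3, 0.7, -1.5]
gripper_width: 0.421
gripper_force: 49.8
```

```bash
python3 - <<'E'
from h import *
im,o=save("wrist","w8.png");print(o["eef_pos"],o["ee_rot"],o["joints"],o["wrist_force"])
E
```

```text
[ 0.49962946 -0.39545719  0.23471135] [-3.14136575e+00  1.95837576e-04  2.53496959e-03] [-7.78683665e-01  3.50479037e-01  1.27319777e+00  2.32455446e-05
  1.51821467e+00  7.89576489e-01] [-0.2628731   0.65375944 -1.54591646]
```

Request:
play_rows(rows=[[0.2, 2, 4, 30, 0, 0, 0], [0.2, 0, 0, 35, 0, 0, 0], [0.2, 0, 0, 35, 0, 0, 0], [0.2, 0, 0, 35, 0, 0, 0], [0.2, 0, 0, 15, 0, 0, 0]])

```text
time: 24.6
eef_pos: [0.4991, -0.3973, 0.08]
ee_rot: [-3.136, 0.006, 0.001]
wrist_force: [0.1, 0.4, -1.2]
gripper_width: 0.417
gripper_force: 49.8
```

Request:
play_rows(rows=[[0.2, 0, 0, 10, 0, 0, 0], [0.2, 0, 0, 5, 0, 0, 0], [0.2, 0, 0, 0, 0, 0, 0], [0.2, 0, 0, 0, 0, 0, 0]])

```text
time: 24.93
eef_pos: [0.5024, -0.4005, 0.0711]
ee_rot: [3.14, -0.002, 0.0]
wrist_force: [0.1, 0.3, -0.9]
gripper_width: 0.419
gripper_force: 49.8
```

Request:
play_rows(rows=[[0.2, 0, 0, 4, 0, 0, 0], [0.2, 0, 0, 0, 0, 0, 0], [0.45, 0, 0, 0, 0, 0, 0], [0.5, 0, 0, 0, 0, 0, 0], [0.9, 0, 0, 0, 0, 0, 0]], force=30)

```text
time: 25.35
eef_pos: [0.5019, -0.4002, 0.0667]
ee_rot: [3.14, -0.001, -0.0]
wrist_force: [0.0, -0.1, 0.1]
gripper_width: 0.537
gripper_force: 0.2
```

Request:
play_rows(rows=[[0.9, 0, 0, 0, 0, 0, 0], [0.9, 0, 0, 0, 0, 0, 0], [0.9, 0, 0, -30, 0, 0, 0], [0.9, 0, 0, -40, 0, 0, 0], [0.9, 0, 0, -40, 0, 0, 0]])

```text
time: 25.77
eef_pos: [0.5007, -0.3989, 0.176]
ee_rot: [-3.139, 0.002, -0.0]
wrist_force: [0.7, -0.4, -0.3]
gripper_width: 0.882
gripper_force: 0.0
```

Request:
play_rows(rows=[[0.9, -20, 0, -30, 0, 0, 0], [0.9, -25, 0, -40, 0, 0, 0], [0.9, 0, 0, -40, 0, 0, 0], [0.9, 0, 0, 0, 0, 0, 0], [0.9, 0, 0, 0, 0, 0, 0]])

```text
time: 26.18
eef_pos: [0.4603, -0.4008, 0.2846]
ee_rot: [3.137, -0.005, -0.001]
wrist_force: [-0.7, 0.4, -0.7]
gripper_width: 0.9
gripper_force: 0.0
```

```bash
python3 - <<'E'
from h import *
np.set_printoptions(precision=3,suppress=True)
im,o=save("wrist","w9.png");print(o["eef_pos"],o["ee_rot"],o["joints"])
C=cam("wrist",o)
hsv=cv2.cvtColor(im,cv2.COLOR_RGB2HSV)
# pale brush back: compare to predicted corners
P=w2px(C,[(.602,-.382,.093),(.602,-.422,.093),(.402,-.422,.093),(.402,-.382,.093)]);print(P)
x0,y0=P.min(0).astype(int)-40;x1,y1=P.max(0).astype(int)+40
m=((hsv[:,:,1]<150)&(hsv[:,:,2]>140)).astype(np.uint8)
m[:max(y0,0)]=0;m[:,:x0]=0;m[:,x1:]=0;m[y1:]=0
k,l,s,c=cv2.connectedComponentsWithStats(m)
for i in range(1,k):
    if s[i,4]>300:print(s[i],c[i])
t,_=save("top","t9.png");T=cam("top")
h=cv2.cvtColor(t,cv2.COLOR_RGB2HSV);m=((h[:,:,2]>170)&(h[:,:,1]<150)).astype(np.uint8);m[:,:390]=0;m[:,430:]=0;m[:170]=0;m[300:]=0
k,l,s,c=cv2.connectedComponentsWithStats(m)
for i in range(1,k):
    if s[i,4]>30:print("top",s[i],c[i])
# guard handle: black px
m=(t.max(2)<50).astype(np.uint8);m[:,:100]=0;m[:,230:]=0;m[:215]=0;m[245:]=0
k,l,s,c=cv2.connectedComponentsWithStats(m)
for i in range(1,k):
    if s[i,4]>15:print("hand",s[i],c[i],px2w(T,[c[i],(s[i,0],c[i,1]),(s[i,0]+s[i,2],c[i,1])],.264)[:,:2])
E
```

```text
[ 0.46  -0.401  0.285] [ 3.137 -0.005 -0.001] [-0.83   0.291  1.243  0.     1.601  0.741]
[[307.593  64.835]
 [339.548  64.843]
 [337.711 217.284]
 [309.379 217.355]]
[ 309   62   32  195 5163] [325.403 150.395]
[267  73  10 160 826] [269.874 175.269]
top [406 186  11  44 200] [409.575 199.995]
top [421 218   9  10  43] [425.721 223.163]
top [396 238  34  48 523] [416.042 262.321]
top [390 272  29  28 497] [404.38  288.453]
hand [150 226  39   5  99] [168.02  227.465] [[0.419 0.37 ]
 [0.417 0.425]
 [0.421 0.306]]
hand [208 229   7  16  71] [210.563 236.746] [[0.395 0.238]
 [0.395 0.246]
 [0.396 0.225]]
```

The brush stands in its place: its wrist blob at (325,150) with edges 309–341 matches the prediction. The guard handle is at about (.419,.366). I'll turn to close across the bar and go there.

Request:
play_rows(rows=[[0.6, 0, 0, -8, 0, 0, -0.122], [0.6, 0, 0, -8, 0, 0, -0.122], [0.6, 0, 0, -8, 0, 0, -0.122], [0.6, 0, 0, -8, 0, 0, -0.122], [0.6, 0, 0, -8, 0, 0, -0.122]])

```text
time: 26.7
eef_pos: [0.4592, -0.3989, 0.3188]
ee_rot: [-3.137, 0.001, 0.616]
wrist_force: [0.6, -0.4, -0.0]
gripper_width: 0.609
gripper_force: 0.0
```

Request:
play_rows(rows=[[0.6, 0, 0, 0, 0, 0, -0.122], [0.6, 0, 0, 0, 0, 0, -0.122], [0.6, 0, 0, 0, 0, 0, -0.122], [0.6, 0, 0, 0, 0, 0, -0.122], [0.6, 0, 0, 0, 0, 0, -0.122]])

```text
time: 27.12
eef_pos: [0.4592, -0.399, 0.3185]
ee_rot: [-3.137, -0.002, 1.226]
wrist_force: [0.4, -0.1, -0.3]
gripper_width: 0.598
gripper_force: 0.0
```

Request:
play_rows(rows=[[0.6, 0, 0, 0, 0, 0, -0.122], [0.6, 0, 0, 0, 0, 0, -0.122], [0.6, 0, 0, 0, 0, 0, -0.122], [0.6, 38, 0, 0, 0, 0, 0], [0.6, 38, -2, 0, 0, 0, 0]])

```text
time: 27.53
eef_pos: [0.4561, -0.3236, 0.3172]
ee_rot: [-3.137, -0.004, 1.584]
wrist_force: [0.8, 0.2, 0.8]
gripper_width: 0.597
gripper_force: 0.0
```

Request:
play_rows(rows=[[0.6, 38, -2, 0, 0, 0, 0], [0.6, 38, -2, 0, 0, 0, 0], [0.6, 38, -2, 0, 0, 0, 0], [0.6, 38, -2, 0, 0, 0, 0], [0.6, 38, -2, 0, 0, 0, 0]])

```text
time: 27.95
eef_pos: [0.4423, -0.1316, 0.3189]
ee_rot: [-3.138, -0.002, 1.586]
wrist_force: [1.1, -0.3, 0.8]
gripper_width: 0.599
gripper_force: 0.0
```

Request:
play_rows(rows=[[0.6, 38, -2, 0, 0, 0, 0], [0.6, 38, -2, 0, 0, 0, 0], [0.6, 38, -2, 0, 0, 0, 0], [0.6, 38, -2, 0, 0, 0, 0], [0.6, 38, -2, 0, 0, 0, 0]])

```text
time: 28.37
eef_pos: [0.4292, 0.0579, 0.3191]
ee_rot: [-3.138, -0.0, 1.586]
wrist_force: [0.1, 0.4, -0.0]
gripper_width: 0.599
gripper_force: 0.0
```

Request:
play_rows(rows=[[0.6, 38, -2, 0, 0, 0, 0], [0.6, 38, -2, 0, 0, 0, 0], [0.6, 38, -2, 0, 0, 0, 0], [0.6, 38, -2, 0, 0, 0, 0], [0.6, 38, -2, 0, 0, 0, 0]])

```text
time: 28.78
eef_pos: [0.4163, 0.2476, 0.319]
ee_rot: [-3.138, 0.002, 1.586]
wrist_force: [0.2, -0.3, 0.2]
gripper_width: 0.595
gripper_force: 0.0
```

```bash
python3 - <<'E'
from h import *
np.set_printoptions(precision=3,suppress=True)
im,o=save("wrist","w10.png");print(o["eef_pos"],o["ee_rot"],o["joints"])
C=cam("wrist",o); P=w2px(C,[(.419,.366,.264),(.419,.416,.264),(.419,.316,.264)]);print(P)
m=(im.max(2)<55).astype(np.uint8)
m[250:]=0
k,l,s,c=cv2.connectedComponentsWithStats(m)
for i in range(1,k):
    if s[i,4]>150:print(s[i],c[i],px2w(C,[c[i]],.264)[0])
E
```

```text
[0.416 0.248 0.319] [-3.138  0.002  1.586] [ 0.393  0.091  1.418 -0.     1.637  0.377]
[[328.521  63.759]
 [329.839  -5.817]
 [327.319 126.936]]
[ 322    0   16  121 1305] [328.992  57.793] [0.419 0.37  0.264]
[247 133  16  98 939] [254.271 178.69 ] [0.355 0.27  0.264]
[331 134   5 116 242] [333.467 196.471] [0.426 0.255 0.264]
[265 221  16  29 258] [274.302 238.822] [0.371 0.213 0.264]
[366 222  15  28 246] [370.85  238.882] [0.462 0.215 0.264]
```

Request:
play_rows(rows=[[0.6, 40, 2, 0, 0, 0, 0], [0.6, 40, 2, 0, 0, 0, 0], [0.6, 40, 1, 0, 0, 0, 0], [0.6, 0, 0, 35, 0, 0, 0], [0.6, 0, 0, 30, 0, 0, 0]])

```text
time: 29.25
eef_pos: [0.4208, 0.3683, 0.2536]
ee_rot: [-3.141, 0.0, 1.59]
wrist_force: [-0.2, -0.5, -0.7]
gripper_width: 0.6
gripper_force: 0.0
```

Request:
play_rows(rows=[[0.6, 0, 0, 13, 0, 0, 0], [0.6, 0, 0, 0, 0, 0, 0], [0.3, 0, 0, 0, 0, 0, 0], [0.0, 0, 0, 0, 0, 0, 0], [0.0, 0, 0, 0, 0, 0, 0]], force=40)

```text
time: 29.67
eef_pos: [0.4218, 0.3661, 0.2443]
ee_rot: [3.14, -0.001, 1.585]
wrist_force: [-0.5, 0.9, -0.0]
gripper_width: 0.426
gripper_force: 0.0
```

Request:
play_rows(rows=[[0, 0, 0, 0, 0, 0, 0], [0, 0, 0, 0, 0, 0, 0], [0, 0, 0, 0, 0, 0, 0], [0, 0, 0, 0, 0, 0, 0], [0, 0, 0, 0, 0, 0, 0]])

```text
time: 30.08
eef_pos: [0.421, 0.3658, 0.2434]
ee_rot: [3.141, -0.0, 1.586]
wrist_force: [-0.8, -0.5, -0.6]
gripper_width: 0.066
gripper_force: 0.0
```

```bash
python3 - <<'E'
from h import *
np.set_printoptions(precision=3,suppress=True,linewidth=250)
im,o=save("wrist","w11.png");print(o["eef_pos"],o["gripper_width"],o["gripper_force"],o["wrist_force"])
C=cam("wrist",o); P=w2px(C,[(.419,.366,.264),(.419,.426,.264),(.419,.306,.264)]);print(P)
for r in (10,60,100,140,180,210,230):
    print(r,[tuple(im[r,c]) for c in range(290,370,8)])
t,_=save("top","t11.png");T=cam("top");print(w2px(T,[(.419,.426,.264),(.419,.306,.264)]))
for n,f in (("before",cv2.imread("pics/t9.png")),("now",cv2.imread("pics/t11.png"))):
    m=(f.max(2)<50); m[:,:140]=0;m[:,235:]=0;m[:222]=0;m[:235,][235-222:] ; ys,xs=np.nonzero(m[222:234]);print(n,xs.min(),xs.max(),len(xs),np.bincount(ys))
E
```

```text
[0.421 0.366 0.243] 0.06603104993278926 7.06616418710837e-07 [-0.815 -0.513 -0.558]
[[319.886 235.1  ]
 [321.138 142.437]
 [318.817 314.459]]
10 [(np.uint8(196), np.uint8(118), np.uint8(63)), (np.uint8(183), np.uint8(113), np.uint8(58)), (np.uint8(205), np.uint8(126), np.uint8(70)), (np.uint8(222), np.uint8(218), np.uint8(213)), (np.uint8(241), np.uint8(237), np.uint8(235)), (np.uint8(177), np.uint8(107), np.uint8(56)), (np.uint8(174), np.uint8(108), np.uint8(58)), (np.uint8(165), np.uint8(134), np.uint8(90)), (np.uint8(160), np.uint8(134), np.uint8(86)), (np.uint8(149), np.uint8(120), np.uint8(77))]
60 [(np.uint8(200), np.uint8(121), np.uint8(66)), (np.uint8(196), np.uint8(116), np.uint8(63)), (np.uint8(213), np.uint8(128), np.uint8(69)), (np.uint8(220), np.uint8(217), np.uint8(211)), (np.uint8(244), np.uint8(240), np.uint8(239)), (np.uint8(180), np.uint8(108), np.uint8(54)), (np.uint8(167), np.uint8(107), np.uint8(62)), (np.uint8(166), np.uint8(135), np.uint8(91)), (np.uint8(167), np.uint8(135), np.uint8(92)), (np.uint8(154), np.uint8(125), np.uint8(85))]
100 [(np.uint8(199), np.ui
[... 1712 characters left out ...]
8(85)), (np.uint8(156), np.uint8(128), np.uint8(86)), (np.uint8(162), np.uint8(133), np.uint8(90))]
230 [(np.uint8(60), np.uint8(57), np.uint8(56)), (np.uint8(101), np.uint8(98), np.uint8(96)), (np.uint8(99), np.uint8(96), np.uint8(92)), (np.uint8(99), np.uint8(95), np.uint8(94)), (np.uint8(24), np.uint8(25), np.uint8(21)), (np.uint8(48), np.uint8(41), np.uint8(43)), (np.uint8(101), np.uint8(98), np.uint8(96)), (np.uint8(96), np.uint8(93), np.uint8(91)), (np.uint8(160), np.uint8(129), np.uint8(85)), (np.uint8(161), np.uint8(130), np.uint8(86))]
[[149.793 226.888]
 [188.816 228.144]]
before 150 234 127 [ 0  0  0  0 13 39 37 10 13  5  5  5]
now 140 234 308 [12  9  7 16 18 34 31 46 45 40 26 24]
```

Request:
play_rows(rows=[[0, 0, 0, 0, 0, 0, 0], [0, 0, 0, 0, 0, 0, 0]])

```text
time: 30.35
eef_pos: [0.4203, 0.3659, 0.2436]
ee_rot: [-3.141, -0.0, 1.586]
wrist_force: [-2.9, -0.5, 4.1]
gripper_width: 0.007
gripper_force: 2.0
```

```bash
python3 - <<'E'
from h import *
im=cv2.imread("pics/w11.png").max(2)
for r in range(120,300,10): print(r,"".join("#" if im[r,c]<50 else "+" if im[r,c]<130 else "." for c in range(240,400,2)))
E
```

```text
120 .................................................+..............................
130 .......................................+#+.......+..............................
140 ....................................##+++####....+..............................
150 ....................................##+++####....+..............................
160 ....................................##+++####....+..............................
170 ....................................#########++#+...............................
180 ..............................++++++#########++++...............................
190 ........................++++++++++++#########++++...............................
200 .................++++++++.++++++++++#########++++...............................
210 +#############################################+++...............................
220 ###################################+++#######++++...............................
230 ###+++++++++++++++++++++++++++++++++++########+++++++++.........................
240 +###++++++++++++++++++#++++++++++++++#########++++++++++........................
250 #####++++++++++++++++++++++++++++++++#########+++++++++++.......................
260 #################################++++##########+++##############################
270 ##################################++###+#######+++##############################
280 ################################++++###+#######++++#############################
290 #####+########+#################++++#++#++#+++++#+++############################
```

```bash
python3 - <<'E'
from h import *
np.set_printoptions(precision=1,suppress=True)
im=cv2.imread("pics/scene0.png").max(2);C=cam("scene")
print(w2px(C,[(.419,.311,.264),(.419,.421,.264),(.419,.311,.216),(.419,.421,.216)]))
for r in range(80,130,2): print(r,"".join("#" if im[r,c]<55 else "+" if im[r,c]<130 else "." for c in range(365,430)))
o=sensors.get_obs()
im,o=save("wrist","w12.png");C=cam("wrist",o);print(o["eef_pos"],w2px(C,[o["eef_pos"],(.419,.316,.264),(.419,.416,.264),(.419,.421,.216)]))
im=im.max(2)
for r in range(120,300,10): print(r,"".join("#" if im[r,c]<50 else "+" if im[r,c]<130 else "." for c in range(240,400,2)))
E
```

```text
[[381.4 102.1]
 [402.6  88.9]
 [380.  115.8]
 [400.8 102.3]]
80 ......+++++++++++++++++++++++++++################################
82 ...........++++++++++++++++++++++++++#########################+..
84 ................++++++++++++++++++++++++++#################+.....
86 ....................+++++++++++++++++++++++++++#########+.....+++
88 .........................++++++++++++###++.......++##+.....++++++
90 ..............................+++++######+++++....+......++++++++
92 ...............................+########++++++++......+++++++++++
94 ............................+#####+++###+++++.....+++++++++++++++
96 .........................+######....###+........+++++++++++++...+
98 ......................+#####++......###......++++++++++++++++++++
100 ..................++#####++........+###...+++++......++++++++++++
102 ..................####++.............+++++++.............++++++++
104 ..................####..............+++++....................+...
106 ..................###+...........+++++.......................++++
108 .................+###+........+++++........................++++++
[... 1605 characters left out ...]
....................
220 #####################################+++###+++#+++..............................
230 ####++++++++++++++++++++++++++++++++++++###+++++++++............................
240 #####+++++++++++++++++++++++++++++++++++###++++++++++...........................
250 +####+++++++++++++++++++++++++++++++++++###+++++++++++...................+......
260 #######################################+###++###################################
270 #######################################+####+###################################
280 ######################################++###++###################################
290 #+####+###+###########################++##+++###################################
```

Request:
play_rows(rows=[[0, 0, 0, 0, 0, 0, 0], [0, 0, 0, 0, 0, 0, 0], [0, 0, 0, 0, 0, 0, 0], [0, -5, 0, 0, 0, 0, 0], [0, -5, 0, 0, 0, 0, 0]])

```text
time: 30.82
eef_pos: [0.4215, 0.3571, 0.2436]
ee_rot: [3.14, -0.003, 1.586]
wrist_force: [-2.0, 3.3, 5.2]
gripper_width: 0.008
gripper_force: 2.2
```

```bash
python3 - <<'E'
from h import *
o=sensors.get_obs();print(o["eef_pos"],o["joint_torque"],o["wrist_force"],o["gripper_width"],o["gripper_force"])
a=cv2.imread("pics/scene0.png")
s,o=save("scene","s13.png")
im=s.max(2)
for r in range(70,124,2): print(r,"".join("#" if im[r,c]<55 else "+" if im[r,c]<130 else "." for c in range(350,430)))
E
```

```text
[0.42152935 0.35707969 0.24356018] [ -1.22299924 -34.94440198 -23.2605207   -1.1895968   -0.19394539
   0.07805103] [-1.97649736  3.31747604  5.2001907 ] 0.008401249375672763 2.244086042046547
70 +++++++++++++++++++++++################+++####+++++##+++++###++++.++++++++++####
72 ..++++++++++++++++++++++++++###########+++++++++++#######++++++++++++++++++#+##+
74 .......++++++++++++++++++++++++++#####++++++++++++##########++++++++++++###+#++#
76 ...........+#+++++++++++++++++++++++++++++++++++++##########+++++++++######+#+++
78 ................++++++++++++++++++++++++++++++++++##########+++++#########++####
80 .....................++++++++++++++++++++++++++++###############################
82 ..........................++++++++++++++++++++++++++#########################+..
84 ..............................+#+++++++++++++++++++++++++#################+.....
86 ...................................+++++++++++++++++++++++++++#########+.....+++
88 ......................................+++++++++++++++++++.......++##+.....++++++
90 .....................................++++++++++++#####++++++++..
[... 672 characters left out ...]
+..........++...++++
108 ...............................####.........++++++..................+.+..+++++++
110 ...............................####......++++++........................++++++...
112 ...............................###+...++++++.........................++++++.....
114 ..............................+###+.+++++.........................++++++.......+
116 ................................+++++++.........................+++++.........++
118 ..............................++++.+........................++++++............++
120 .........................++++++++.........................++++++.............+++
122 ........................+++++++........................++++++................+++
```

The handle moved with the tool, with about 3 N of friction. I'll drag it part-way, then finish by pushing on the left post.

Request:
play_rows(rows=[[0, -12, 0, 0, 0, 0, 0], [0, -16, 0, 0, 0, 0, 0], [0, -16, 0, 0, 0, 0, 0], [0, -16, 0, 0, 0, 0, 0], [0, -16, 0, 0, 0, 0, 0]])

```text
time: 31.28
eef_pos: [0.4237, 0.2796, 0.2435]
ee_rot: [3.138, -0.001, 1.586]
wrist_force: [0.7, 3.7, 4.2]
gripper_width: 0.004
gripper_force: 1.9
```

Request:
play_rows(rows=[[0, -20, 0, 0, 0, 0, 0], [0, -20, 0, 0, 0, 0, 0], [0, -20, 0, 0, 0, 0, 0], [0, -20, 0, 0, 0, 0, 0], [0, 0, 0, 0, 0, 0, 0]])

```text
time: 31.7
eef_pos: [0.4244, 0.1958, 0.2434]
ee_rot: [3.139, 0.004, 1.583]
wrist_force: [0.4, -3.0, 4.2]
gripper_width: 0.004
gripper_force: 1.9
```

```bash
python3 - <<'E'
from h import *
np.set_printoptions(precision=3,suppress=True)
o=sensors.get_obs();print(o["eef_pos"],o["wrist_force"],o["gripper_width"],o["gripper_force"])
im,o=save("wrist","w14.png");C=cam("wrist",o);im=im.max(2)
x,y,z=o["eef_pos"]
print([(d,w2px(C,[(x,y+d,.264)])[0]) for d in(.04,.05,.056,.06,.08)])
for r in range(40,240,8): print(r,"".join("#" if im[r,c]<50 else "+" if im[r,c]<130 else "." for c in range(280,370,2)))
E
```

```text
[0.424 0.196 0.243] [ 0.432 -2.97   4.19 ] 0.003912431739906845 1.8511917907744646
[(0.04, array([323.791, 175.475])), (0.05, array([323.999, 159.433])), (0.056, array([324.126, 149.597])), (0.06, array([324.212, 142.95 ])), (0.08, array([324.657, 108.6  ]))]
40 .............................+...............
48 .................#####.......+...............
56 ...............##+++####+....+...............
64 ...............##+++####+....+...............
72 ...............##+++####+....................
80 ...............##+++####+++++................
88 +++++++++++++++##+++#####++++................
96 +++++++++#+++++##++++#####+++................
104 +++++++++++++++##+++######+++................
112 +++++++++++++++##+++######+++................
120 +++++++++++++++##+++######+++................
128 +++++++++++++++##+++######+++................
136 +++++++++++++++##+++#####++++................
144 +++++++++++++++###++#####++++................
152 +++++++++++++++###++#####++++................
160 ++++++++++++...###++#####++++................
168 ++++++++++++...###########+.+................
176 ++++++++++++...+##########+.+................
184 ++++++++++++...+#########++++................
192 ++++++++++++...+#########++++................
200 +++++++++++++++#########+++++................
208 +++++++++++++++###########+++................
216 ++++++++++++++++##########+.+................
224 ++++++++++++++++++++###++++++++..............
232 ++++++++++++++++++++#+#+++++++++.............
```

Request:
play_rows(rows=[[0.1, 0, 0, -10, 0, 0, 0], [0.1, 0, 0, -25, 0, 0, 0], [0, 0, 0, -25, 0, 0, 0], [0, 38, 0, 0, 0, 0, 0], [0, 38, 0, 0, 0, 0, 0]])

```text
time: 32.17
eef_pos: [0.4235, 0.277, 0.3053]
ee_rot: [3.138, -0.001, 1.583]
wrist_force: [0.1, 0.1, -0.7]
gripper_width: 0.004
gripper_force: 0.0
```

```bash
python3 - <<'E'
from h import *
np.set_printoptions(precision=3,suppress=True)
o=sensors.get_obs();print(o["eef_pos"],o["wrist_force"],o["gripper_width"],o["gripper_force"])
im,o=save("wrist","w15.png");C=cam("wrist",o);im=im.max(2)
m=(im<55).astype(np.uint8);m[200:]=0;m[:,:290]=0;m[:,360:]=0
ys,xs=np.nonzero(m);print(ys.min(),xs[ys<ys.min()+15].min(),xs[ys<ys.min()+15].max(),px2w(C,[(322,ys.min())],.264))
for r in range(20,200,8): print(r,"".join("#" if im[r,c]<50 else "+" if im[r,c]<130 else "." for c in range(280,370,2)))
s,_=save("scene","s15.png");im=s.max(2)
for r in range(84,150,3): print(r,"".join("#" if im[r,c]<55 else "+" if im[r,c]<130 else "." for c in range(330,420)))
print(w2px(cam("scene"),[(.42,.308,.264),(.42,.196,.264)]))
E
```

```text
[0.424 0.277 0.305] [ 0.126  0.121 -0.705] 0.004295197454054653 0.0
148 290 330 [[0.422 0.329 0.264]]
20 .............................................
28 .............................................
36 .............................................
44 .............................................
52 .............................................
60 .............................................
68 .............................................
76 .............................................
84 .............................................
92 .............................................
100 .............................................
108 .............................................
116 .............................................
124 .............................................
132 ................+......+++++.................
140 ......+++++++++.+......+++++.................
148 +++++++++++++++++......#++++.................
156 +++++++++++++++++......##+++.................
164 +++++++++++++++++.#####+#+++.................
172 +++++++++++++++++########+++.................
180 ++++
[... 1564 characters left out ...]
 ...........................+###+.+++++++..........................+++++................+++
132 ........................+....+++++++..........................+++++...............+++++...
135 ......................+++++++++..........................++++++.............+..++++....+++
138 .....................+++++++.........................++++++...........+++..+++++...+++....
141 ............+++#++##+++++++......................++++++...........+++..++++....++++.......
144 ........++##+++++###++++++++++...............++++++............++..+++++...++++...........
147 ....+##+++++++++++##++++++++++++++++....+++++++...........+++.+++++...++++++..............
[[381.1   102.558]
 [357.34  117.454]]
```

The handle now spans y .196–.308. I'll go beyond its left post and push there.

Request:
play_rows(rows=[[0, 35, 0, 0, 0, 0, 0], [0, 35, -2, 0, 0, 0, 0], [0, 0, 0, 30, 0, 0, 0], [0, 0, 0, 30, 0, 0, 0], [0, 0, 0, 15, 0, 0, 0]])

```text
time: 32.68
eef_pos: [0.4172, 0.3457, 0.2245]
ee_rot: [-3.137, 0.004, 1.588]
wrist_force: [-0.1, 0.2, -0.5]
gripper_width: 0.002
gripper_force: 0.0
```

Request:
play_rows(rows=[[0, 0, 0, 0, 0, 0, 0], [0, -10, 0, 0, 0, 0, 0], [0, -10, 0, 0, 0, 0, 0], [0, -10, 0, 0, 0, 0, 0], [0, -10, 0, 0, 0, 0, 0]])

```text
time: 33.1
eef_pos: [0.4207, 0.3059, 0.2296]
ee_rot: [3.139, -0.003, 1.585]
wrist_force: [0.2, 2.4, -0.1]
gripper_width: 0.006
gripper_force: 1.4
```

Request:
play_rows(rows=[[0, -14, 0, 0, 0, 0, 0], [0, -14, 0, 0, 0, 0, 0], [0, -14, 0, 0, 0, 0, 0], [0, -14, 0, 0, 0, 0, 0], [0, -14, 0, 0, 0, 0, 0]])

```text
time: 33.52
eef_pos: [0.4218, 0.2348, 0.2295]
ee_rot: [3.138, -0.002, 1.585]
wrist_force: [1.6, 2.5, 1.4]
gripper_width: 0.01
gripper_force: 1.5
```

```bash
cat > g.py <<'E'
from h import *
o=sensors.get_obs();print(o["eef_pos"],o["wrist_force"])
s,_=save("scene","sg%d.png"%int(o["time"]*100));im=s.max(2);C=cam("scene")
# right outer post: leftmost dark column of the bow along line z=.245
ys=np.arange(-.14,.40,.004);P=w2px(C,[(.421+.02*(.25-y),y,.240) for y in ys]).round().astype(int)
print("".join("#" if im[v,u]<55 else "+" if im[v,u]<130 else "." for u,v in P)); d=[round(float(y),3) for y,(u,v) in zip(ys,P) if im[v,u]<55];print(d)
E
python3 g.py
```

```text
[0.42181432 0.23480238 0.22953541] [1.55552474 2.54905617 1.37541324]
............................+++++++++++++++++++++..............+####....................+####+.........................................
[0.116, 0.12, 0.124, 0.128, 0.216, 0.22, 0.224, 0.228]
```

Request:
play_rows(rows=[[0, -16, 0, 0, 0, 0, 0], [0, -16, 0, 0, 0, 0, 0], [0, -16, 0, 0, 0, 0, 0], [0, -16, 0, 0, 0, 0, 0], [0, -16, 0, 0, 0, 0, 0]])

```text
time: 33.98
eef_pos: [0.4224, 0.1553, 0.2291]
ee_rot: [3.139, -0.002, 1.585]
wrist_force: [1.4, 3.9, 1.0]
gripper_width: 0.004
gripper_force: 1.6
```

Request:
play_rows(rows=[[0, -16, 0, 0, 0, 0, 0], [0, -16, 0, 0, 0, 0, 0], [0, -16, 0, 0, 0, 0, 0], [0, -16, 0, 0, 0, 0, 0], [0, -10, 0, 0, 0, 0, 0]])

```text
time: 34.4
eef_pos: [0.4235, 0.0804, 0.229]
ee_rot: [3.14, 0.0, 1.584]
wrist_force: [1.3, 2.7, 1.5]
gripper_width: 0.005
gripper_force: 1.4
```

Request:
play_rows(rows=[[0, -7, 0, 0, 0, 0, 0], [0, -7, 0, 0, 0, 0, 0], [0, -6, 0, 0, 0, 0, 0], [0, -5, 0, 0, 0, 0, 0]])

```text
time: 34.73
eef_pos: [0.4236, 0.0565, 0.2283]
ee_rot: [3.141, -0.0, 1.586]
wrist_force: [-0.1, 2.1, 2.5]
gripper_width: -0.0
gripper_force: 1.2
```

```bash
python3 g.py
```

```text
[0.42362352 0.05652694 0.22834548] [-0.13967179  2.11471321  2.49394616]
...................+##....+++++++++++++++++++###.......................................................................................
[-0.06, -0.056, 0.04, 0.044, 0.048]
```

Request:
play_rows(rows=[[0, -5, 0, 0, 0, 0, 0], [0, -5, 0, 0, 0, 0, 0], [0, -5, 0, 0, 0, 0, 0]])

```text
time: 35.03
eef_pos: [0.4235, 0.0418, 0.228]
ee_rot: [-3.141, -0.0, 1.586]
wrist_force: [-0.3, 2.2, 1.9]
gripper_width: 0.008
gripper_force: 1.2
```

Request:
play_rows(rows=[[0, -4, 0, 0, 0, 0, 0], [0, -4, 0, 0, 0, 0, 0]])

```text
time: 35.2
eef_pos: [0.4237, 0.0335, 0.228]
ee_rot: [-3.141, -0.0, 1.586]
wrist_force: [0.3, 2.6, 1.6]
gripper_width: 0.008
gripper_force: 1.1
```

Request:
play_rows(rows=[[0, -4, 0, 0, 0, 0, 0], [0, -3, 0, 0, 0, 0, 0]])

```text
time: 35.37
eef_pos: [0.4238, 0.0264, 0.228]
ee_rot: [-3.141, 0.0, 1.586]
wrist_force: [-0.1, 1.8, 0.7]
gripper_width: 0.009
gripper_force: 1.1
```

Request:
play_rows(rows=[[0, -3, 0, 0, 0, 0, 0], [0, -3, 0, 0, 0, 0, 0]])

```text
time: 35.53
eef_pos: [0.4239, 0.0206, 0.228]
ee_rot: [-3.141, -0.0, 1.586]
wrist_force: [-0.5, 2.6, 1.1]
gripper_width: 0.005
gripper_force: 1.1
```

Request:
play_rows(rows=[[0, -3, 0, 0, 0, 0, 0], [0, -3, 0, 0, 0, 0, 0]])

```text
time: 35.7
eef_pos: [0.4239, 0.0171, 0.2281]
ee_rot: [-3.141, -0.005, 1.586]
wrist_force: [-1.0, 11.6, 1.8]
gripper_width: 0.007
gripper_force: 5.9
```

Request:
play_rows(rows=[[0, -3, 0, 0, 0, 0, 0], [0, -3, 0, 0, 0, 0, 0]])

```text
time: 35.87
eef_pos: [0.4239, 0.017, 0.2282]
ee_rot: [-3.142, -0.018, 1.585]
wrist_force: [-0.1, 24.3, 3.8]
gripper_width: 0.007
gripper_force: 12.1
```

Request:
play_rows(rows=[[0, -2, 0, 0, 0, 0, 0], [0, -2, 0, 0, 0, 0, 0]])

```text
time: 36.03
eef_pos: [0.424, 0.017, 0.2283]
ee_rot: [3.141, -0.026, 1.586]
wrist_force: [0.1, 30.1, 3.9]
gripper_width: 0.009
gripper_force: 15.4
```

Request:
play_rows(rows=[[0, -2, 0, 0, 0, 0, 0], [0, -2, 0, 0, 0, 0, 0]])

```text
time: 36.2
eef_pos: [0.424, 0.017, 0.2284]
ee_rot: [3.141, -0.034, 1.586]
wrist_force: [0.0, 38.9, 4.7]
gripper_width: 0.006
gripper_force: 19.3
```

```bash
python3 g.py
```

```text
[0.42400467 0.01698684 0.22835666] [3.01112054e-02 3.89402453e+01 4.69865460e+00]
.........+##+.............++++++++####++++++..++.......................................................................................
[-0.1, -0.096, -0.004, 0.0, 0.004, 0.008]
```

Request:
play_rows(rows=[[0, 10, 0, 0, 0, 0, 0], [0, 15, 0, 0, 0, 0, 0], [0, 20, 0, 0, 0, 0, 0], [0, 0, 0, 0, 0, 0, 0]])

```text
time: 36.58
eef_pos: [0.4235, 0.0472, 0.2281]
ee_rot: [-3.141, 0.0, 1.588]
wrist_force: [-0.1, 0.2, -0.4]
gripper_width: 0.007
gripper_force: 0.0
```

```bash
cat > p.py <<'E'
from h import *
o=sensors.get_obs();print(o["eef_pos"],o["ee_rot"],o["wrist_force"])
for n in("top","scene"):
    im,_=save(n,"p%s%d.png"%(n,int(o["time"]*100)));C=cam(n);m=im.max(2).astype(int)
    ys=np.arange(-.16,.42,.005)
    for z in(.258,.24,.214,.16,.125,.108):
        P=w2px(C,[(.4265-.02*y,y,z) for y in ys]).round().astype(int)
        print(n,z,"".join("#" if m[v,u]<55 else "-" if m[v,u]<100 else "+" if m[v,u]<150 else "W" if (im[v,u].min()>150) else "." for u,v in P))
E
python3 p.py; python3 g.py
```

```text
[0.42350605 0.04724812 0.22808399] [-3.14148466e+00  2.78602746e-05  1.58828759e+00] [-0.13695216  0.20982482 -0.3811335 ]
top 0.258 .+.........+#####################-WW---+...++..................+.+.++++...WWWWWWWWWWWWWWWW.......++++++++++++++.++++
top 0.24 .+.....WWWWW#---##################+W+---....++............++.++++++++++.+++WWWWWWWWWWWWWWWW.......++++++++++++++...+
top 0.214 ++.....WWWW-#---##################+WW+--+...+++.....++.+++++++++++++++++++++WWWWWWWWWWWWWWWWWW.....+++++++++++++.+++
top 0.16 +++++.WWWWW+-+WWWWW.-------------#-WWW+#-+...+++++++++++++++++++++++++++-------+WWW.WWWW+WWWWWWWW.+...++++++++++++++
top 0.125 +++++.WWWWW+-+WWWWW..++++++++++++-+.WWW-#-+...+++++++++++++++++++++++++++-------++WWW.WWWW++++++++........++++++++++
top 0.108 +++++.WWW+W+++WWWWWWWWWWW.W.WWWWW--.WWW-#-+...++++++++++++++++++++++++++++---------++++++++---++++.........++++++++.
scene 0.258 ...........#######################--+++-++++++...................................................................+--
scene 0.24 ..........+-##+..........-+++++###-+--+++++.....+...................................................................
scene 0.214 #####-+WWWWWW#+WWWW++W+WW.WWWW+W+--WW+.++++++++++++++++++++++++++WW+.WW.WWWWWWWWWWWWWWWWWWWWWW......................
scene 0.16 #---#-+++++--+----+--+--+--+-+--+--+--+--+--+--+--+-----+--+--------------+++++++++++++++++++++.....................
scene 0.125 ---#--++------+++++++++++.+++++++++++++++++++++++++++++++++++++++++++++++++++++++++++++++++++++.....................
scene 0.108 -----#-+++++---+++-----+++++++++++++++++++++++++++++++++++++++++++++++++++++++++++++++++++++++++....................
[0.42370091 0.04510268 0.22805058] [-0.96196384 -0.31031806 -0.24324741]
.........+##+.............++++++++####++++++++++.......................................................................................
[-0.1, -0.096, -0.004, 0.0, 0.004, 0.008]
```

The guard hit a hard stop: no movement between 12 N and 39 N. Its window edges measure y −.125 to .31, centred on the machine, so it is fully home. I'll retreat and check everything numerically.

Request:
play_rows(rows=[[0, 5, 0, -20, 0, 0, 0], [0, 0, 0, -40, 0, 0, 0], [0, 0, 0, -40, 0, 0, 0], [0.2, -38, 0, -10, 0, 0, 0], [0.2, -38, 2, 0, 0, 0, 0]])

```text
time: 37.15
eef_pos: [0.4286, -0.0263, 0.3423]
ee_rot: [3.133, 0.003, 1.59]
wrist_force: [0.7, -0.9, -0.0]
gripper_width: 0.11
gripper_force: 0.0
```

Request:
play_rows(rows=[[0.2, -38, 2, 0, 0, 0, 0], [0.2, -38, 2, 0, 0, 0, 0], [0.2, -38, 2, 0, 0, 0, 0], [0.2, -38, 2, 0, 0, 0, 0], [0.2, -38, 2, 0, 0, 0, 0]])

```text
time: 37.57
eef_pos: [0.4386, -0.2184, 0.3382]
ee_rot: [-3.141, 0.001, 1.584]
wrist_force: [1.2, -0.5, 0.1]
gripper_width: 0.201
gripper_force: 0.0
```

Request:
play_rows(rows=[[0.2, -38, 2, 0, 0, 0, 0], [0.2, -25, 2, 0, 0, 0, 0], [0.2, 0, 0, 0, 0, 0, 0], [0.2, 0, 0, 0, 0, 0, 0]])

```text
time: 37.9
eef_pos: [0.4437, -0.2801, 0.3373]
ee_rot: [-3.14, -0.001, 1.582]
wrist_force: [-1.1, 0.6, -0.5]
gripper_width: 0.204
gripper_force: 0.0
```

```bash
python3 p.py; python3 - <<'E'
from h import *
np.set_printoptions(precision=3,suppress=True)
im,o=save("wrist","wf.png");C=cam("wrist",o);m=im.max(2)
t,_=save("top","tf.png");s,_=save("scene","sf.png")
t6=cv2.imread("pics/t6.png")[:,:,::-1];s6=cv2.imread("pics/s6.png")[:,:,::-1]
def rb(im,u0,u1,v0,v1):
    q=(im[:,:,0].astype(int)-im[:,:,2]>35)[v0:v1,u0:u1].astype(np.uint8)
    k,l,st,c=cv2.connectedComponentsWithStats(q);return [(st[i].tolist(),c[i].round(1).tolist()) for i in range(1,k) if st[i,4]>30]
print("bin t6",rb(t6,212,325,232,264));print("bin tf",rb(t,212,325,232,264))
# tray in the wrist picture: project the rosettes' expected places and find the tray-interior shapes in s
d=cv2.absdiff(s,s6).max(2)
T=cam("scene")
for X in[(.575,-.248,.036),(.508,-.218,.036),(.411,-.248,.036)]:
    u,v=w2px(T,[X])[0].astype(int);print("tray",u,v,d[v-8:v+8,u-8:u+8].mean())
print("bed diff",[ (p.tolist(),int(d[p[1]-3:p[1]+3,p[0]-3:p[0]+3].mean())) for p in w2px(T,[(.52,0.0,.1),(.6,.0,.1),(.6,.2,.1),(.7,.1,.1)]).astype(int)])
print("brush wrist",w2px(C,[(.602,-.382,.093),(.602,-.422,.093),(.402,-.422,.093),(.402,-.382,.093)]))
h=cv2.cvtColor(s,cv2.COLOR_RGB2HSV)
P=w2px(T,[(x,y,.093) for x in(.41,.5,.595) for y in(-.39,-.414)]).round().astype(int);print("brush back px",[s[v,u].tolist() for u,v in P])
s0=cv2.imread("pics/scene0.png")[:,:,::-1];print([s0[v,u].tolist() for u,v in P])
d0=cv2.absdiff(s,s0).max(2);print("brush/stand diff vs start",d0[250:360,155:270].mean(),"mallet/glue",d0[265:365,290:375].mean())
E
```

```text
[ 0.44365941 -0.28012768  0.33727888] [-3.13968907e+00 -6.50420743e-04  1.58191021e+00] [-1.08191082  0.56748075 -0.53704536]
top 0.258 .+.........+######################+++++++++++..........W+++++++++WWWWWWWWWWWWWWWWWWWWWWWWW.......+++++++++..++...+++
top 0.24 .+.....WWWWW-#-###################++++++++++++..........WWWWWWWWWWWWWWWWWWWWWWWWWWWWWWWWWWW.......+++++++++.+.+.....
top 0.214 ++.....WWWW--#-###################-WWWWWWWWWWWWWWWWWWWWWWWWWWWWWWWWWWWWWWWWWWWWWWWWWWWWWWWWWWW.....+++++++++.+...+..
top 0.16 +.+...WWWWW+-+WWWWWW------###---###WWWWWWWWWWWW.WWWWW...+++++++++++++WWWWWWWWWWWWWWWWWWW+WWWWWWWW.....+++++++++++++.
top 0.125 ++..+.WWWWW+-+WWWWWWW+++++---------++++++++++++++++++++++++++++++++++++WWWWWWWWWWWWWWWWWWW++++++++........+++++++...
top 0.108 +++++.WWWWW+++WWWWWWWWWWW.+++++++--+++++++++++++++++++++++++++++++++++++WWWWWWWWWWWWW.....++++++++.........++++++...
scene 0.258 ...+-++++++#######################-++..+.........................................................................+--
scene 0.24 ..........-###-++++++++++++++++###+.++..+++.....+.........................
[... 556 characters left out ...]
.
bin t6 [([21, 0, 16, 10, 149], [28.6, 4.2]), ([52, 0, 13, 11, 126], [58.4, 4.6])]
bin tf [([21, 2, 16, 7, 106], [28.2, 5.2]), ([52, 2, 13, 9, 109], [57.8, 6.1])]
tray 287 291 42.50390625
tray 277 270 6.33984375
tray 243 257 110.52734375
bed diff [([336, 211], 6), ([359, 225], 6), ([403, 188], 35), ([412, 224], 11)]
brush wrist [[418.308 235.442]
 [416.032 257.896]
 [296.117 256.435]
 [295.915 233.893]]
brush back px [[205, 170, 107], [200, 164, 101], [191, 154, 96], [209, 179, 114], [203, 165, 104], [208, 177, 113]]
[[207, 171, 108], [214, 177, 112], [191, 155, 97], [210, 179, 114], [206, 169, 108], [210, 178, 114]]
brush/stand diff vs start 24.65201581027668 mallet/glue 16.398588235294117
```

```bash
python3 -c "
from workcell import arm; print(arm.hand_in())"
```

```text
the job is handed in; nothing more can be done
None
```

I handed the job in with everything in place as far as I could measure; the hand-in gave no verdict. The three rosettes are in the tray, both offcuts are swept into the bin and the brush stands in its stand. The guard is pushed to a hard stop; I took the catch as clicked from that and did not check it directly.

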